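# Saddle the gable, then poise the chimney-heavy ridge beam over the model chalet

### The arm

A 6-joint arm with a two-finger parallel gripper is mounted at the origin on the work surface. World frame = base frame: x ahead of the robot, y to its left, z up, the work surface at z = 0. Lengths are in m, angles in rad, forces in N, time in s.
With the tool pointing down it reaches from about 0.275 to 0.875 m from the base axis. Payload 12.5 kg.
Tool frame: the origin (TCP) lies at the very end of the fingers, on their centre line; the grasp point (between the pads) lies 19 mm behind it; z points along the fingers, x is the direction in which the jaws open and shut, and the axes are right-handed (so a half turn about z gives the same grasp; the last joint's range is limited). The gripper opens to 85 mm and grips with 20 to 120 N. Pads are 22 mm wide; open, the fingers measure 114 mm over their backs; the gripper's body (76 mm by 85 mm) begins 54 mm behind the grasp point. The pads swing forward as they close: fully open they stand 13 mm farther back than shut.
Start: joints at [1.155, 0.351, 1.652, -0, 1.139, -0.085], TCP at [0.179, 0.52, 0.194] pointing down, gripper open.
Joint ranges: [-2.75, 2.75], [-0.79, 2.1], [0.01, 2.65], [-1.57, 4.71], [0.07, 3.14], [-2.87, 2.87]. Speed limits (rad/s): [2.22, 2.22, 2.79, 3.14, 3.14, 3.14].

### API

Orientations are given as a 3x3 rotation matrix whose columns are the frame's x, y, z axes.
In Python, from bench import * gives the robot as it stands.
- The arm moves only by the tool send_rows, never from a script. Its argument "motion" is a list of rows, each an object of numbers: "tx", "ty", "tz": the shift along the tool's x, y, z in units of 30 mm (1.0 is 30 mm); "wx", "wy", "wz": the turn, a rotation vector about the tool's x, y, z in units of 6 degrees (1.0 is 6 degrees); "grip": the finger opening in mm, from 0 to 85.4. A call has 1 to 12 rows; each row shifts and turns the commanded pose from where the row before left it, along the tool's axes as they then stand; what a row does not reach is not made up. A row lasts 1/12 s, in which the tool goes at most 41.7 mm and 7.16 degrees, less where a joint would pass 70% of its speed; a pose out of reach is approached as far as the arm can. A call is refused whole if a number of a shift passes 1 or a number of a turn 1, either way. A call with a gripper value outside its range is refused whole. The fingers move at their own pace and stop on an object; "squeeze" is the grip in N (left out, the last holds). Time passes only in rows, so rows that do not move let the fingers close. It gives the time, the measured TCP pose, the force and the opening at its end, in the units of the state.
- get_state(): the state, without advancing time (a new reading comes with each control period).
- grab_frame(name): name is "side" or "top" or "wrist"; returns the picture (480x640x3 uint8, blue, green, red); there is no depth.
- camera_params(name): a dict with "fx", "fy", "cx", "cy" (pixels), "origin" and "rotation" of the camera in the world. Camera axes: x right, y down, z forward; pixel columns grow to the right and rows downward; lengths in m; the calibration is good to about 2 mm. A picture is of the moment at which its call begins: read the wrist's pose just before it. camera_params takes no time and is no camera call; for the wrist camera it gives the pose at the moment of the call.
- sign_off(): hands the job in, once; it reports no verdict.
The state is a dict: "t": time; "qpos": joint angles; "joint_vel": joint speeds; "tau": joint torques, N m; "eef_pos": TCP position; "tcp_rot": TCP orientation; "force": force on the tool from outside, world axes, zero at the start; "torque": the same for the moment, N m; "grip_width": finger opening in m.
Only numpy, scipy, OpenCV 4.12 (cv2) and the standard library are available. Lean on these libraries where they do the work, as an engineer would, in place of code of your own. Each camera call takes 0.05 s, during which the arm holds its last target.

### The job

Get the model chalet ready for its ridge beam: set the loose dark saddle upright and centred on the narrow top of the bare wooden gable, its slot running in line with the ridge, and let go of it. Then pick up the ridge beam at its balance point, keep it level all the way, and finish while holding it still: level, in line with the ridge and centred over both saddles with its chimney beyond the green gable, about 4 cm clear above them and touching neither. Leave the tools, glue, tub, pencil and sanding block where they are.

Things in the scene. Friction and masses are not known exactly. Their poses are not given: they have to be found in the camera images.
- house: model chalet shell fixed to the bench (pose varies). Origin: underside centre; z up, x along the ridge from bare to green gable. Base 250 x 180 x 12 mm. Stepped log gables, 16 mm thick, 150 mm wide below, 103 mm high, at x = -75 mm (bare light wood, saddle missing) and +75 mm (green, dark saddle glued on). Side walls 51 mm high at y = +-70 mm. Saddle tops, once in place: 139 mm above the bench.
- bare_gable_top (a point): middle of the flat top (16 mm along x by 46 mm along y) of the bare gable, 103 mm above the bench; axes as the house's. The saddle's underside goes here.
- green_gable_saddle (a point): centre of the saddle already glued on the green gable (121 mm above the bench); same shape as the loose saddle, slot along the house's x.
- saddle_mid (a point): centre (18 mm above its underside) of the loose dark-wood U-shaped saddle, upright on the bench: 36 mm long (x, along its slot), 44 wide (y), 36 tall, about 40 g; slot on top, open at both ends, 24 mm wide, 16 deep, between 10 mm cheeks. Grip its two end faces (36 mm apart, along x). Same either way round. It starts near or far on the right of the bench; a cork sanding block is at the other spot.
- beam_mid (a point): middle of the ridge beam's lath, on its centreline, 30 mm above the bench at the start; x along it towards the chimney, z up. Light wooden lath 320 long (x), 20 wide, 20 mm tall, lying level on its chimney and a 20 mm post under the other end. About 0.2 kg (varies). Balance point: on the centreline at x = +74 mm, 34 mm short of the chimney's face; grip across the 20 mm width there.
- chimney (a point): centre of the heavy brick-red chimney block on the ridge beam, 130 mm from the lath's middle; 44 x 44 mm, 60 mm tall, centred on the lath's centreline, with a grey cap; axes as the beam's.
- sander: bystander: cork sanding block 75 x 50 x 33 mm; origin underside centre.
- glue: bystander: white glue bottle with pointed nozzle, 62 mm diameter, 175 mm tall, beyond the work; origin underside centre.
- tub: bystander: open white tub 84 mm across, 48 mm high, near the robot; origin underside centre.
- hammer: bystander: small hammer lying along its x at the far side of the bench; origin on the bench under it.
- pencil: bystander: flat blue carpenter's pencil 130 x 13 x 8 mm, near the robot; origin underside centre.
- pliers: bystander: pliers with orange handles, 160 mm long, near the robot on its left; origin on the bench at the pivot.
There are look-alikes about, which are no part of the job. Of the things like the part that bears saddle_mid, leave any that is yellow; of the rest the smaller one is meant.

How it is judged:
By the outcome, as a careful person would: the job done as asked, in the order asked, and still so for the second after the job is handed in, while the arm keeps its last pose, push and grip.
It also fails if it takes over 64 s, if anything falls off the work surface, if the arm or the gripper's body presses on something with over 40 N, if the wrist force passes 120 N, or if a joint passes its speed limit or range.

## Working session

There is one attempt and no reset: what is moved stays moved. The work goes in short steps, Python scripts to look and compute and a tool call to move; the robot and the scene stay as the last step left them, time stands still between calls to the robot, and variables do not carry over. Pictures are saved under pics/ and viewed, and the job is handed in when it is done.

Besides the shell and the picture viewer there is one more tool, called by a JSON object that holds its "method" and its "body", one argument or row to a line. send_rows: Moves the arm, as the interface text tells. Its arguments: {"type":"object","properties":{"motion":{"type":"array"},"squeeze":{"type":"number"}},"required":["motion"]}

```bash
mkdir -p pics; ls; python3 - <<'E'
from bench import *
import cv2
print(get_state())
for n in ("side","top","wrist"):
    cp=camera_params(n); print(n,cp)
    cv2.imwrite(f"pics/a_{n}.png",grab_frame(n))
E
```

```text
pics
{'t': 0.0, 'qpos': array([ 1.15541856e+00,  3.51266530e-01,  1.65241125e+00, -1.36983280e-05,
        1.13908960e+00, -8.45743078e-02]), 'joint_vel': array([9.02119357e-05, 2.92159860e-04, 1.50612826e-03, 1.12660275e-03,
       1.32943334e-03, 1.13401893e-03]), 'tau': array([ 2.08040627e-03, -5.06109631e+01, -2.91404343e+01,  2.88861611e-05,
        4.48693492e-03, -5.49861895e-06]), 'eef_pos': array([0.17845941, 0.51985542, 0.19384673]), 'tcp_rot': array([[ 3.24797331e-01,  9.45783527e-01, -4.62663362e-04],
       [ 9.45782915e-01, -3.24797649e-01, -1.07985972e-03],
       [-1.17158551e-03, -8.68435491e-05, -9.99999310e-01]]), 'force': array([ 0.14453072,  0.12515169, -0.43742758]), 'torque': array([-0.03405588,  0.05468052, -0.01793609]), 'grip_width': 0.08561870572224986}
side {'fx': 482.6403701319364, 'fy': 482.6403701319364, 'cx': 315.7643271239663, 'cy': 238.91066555644636, 'origin': array([ 0.1278715 , -0.47397116,  0.83701526]), 'rotation': array([[ 0.73534682, -0.52085759,  0.43355787],
       [-0.67766256, -0.57100563,  0.4633854 ],
       [ 0.00620618, -0.63455491, -0.77285286]])}
top {'fx': 563.8611700908093, 'fy': 563.8611700908093, 'cx': 324.1099895926711, 'cy': 236.73563619913438, 'origin': array([ 0.32539036, -0.05571758,  1.2924925 ]), 'rotation': array([[-0.02489316, -0.98171635,  0.18871494],
       [-0.99929222,  0.0297614 ,  0.02300672],
       [-0.0282025 , -0.18800867, -0.98176237]])}
wrist {'fx': 347.6841824260277, 'fy': 347.6841824260277, 'cx': 317.7997335507231, 'cy': 241.05877634117397, 'origin': array([0.10781548, 0.54542895, 0.37413669]), 'rotation': array([[ 0.32526636,  0.90422919,  0.27671533],
       [ 0.94562052, -0.31043914, -0.0971049 ],
       [-0.00190182,  0.29325265, -0.95603309]])}
```

View pics/a_side.png

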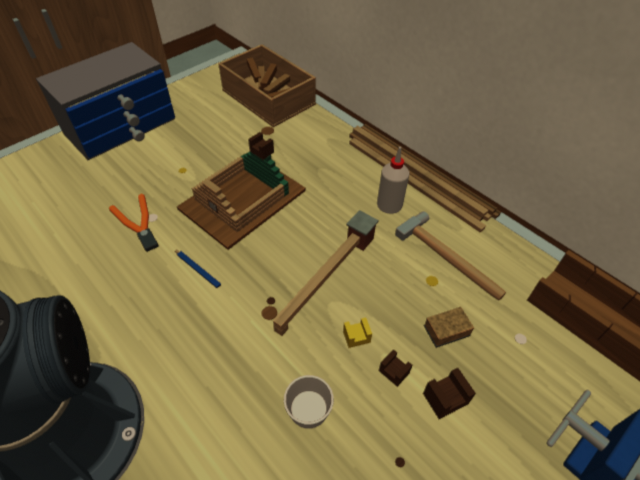

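View pics/a_top.png

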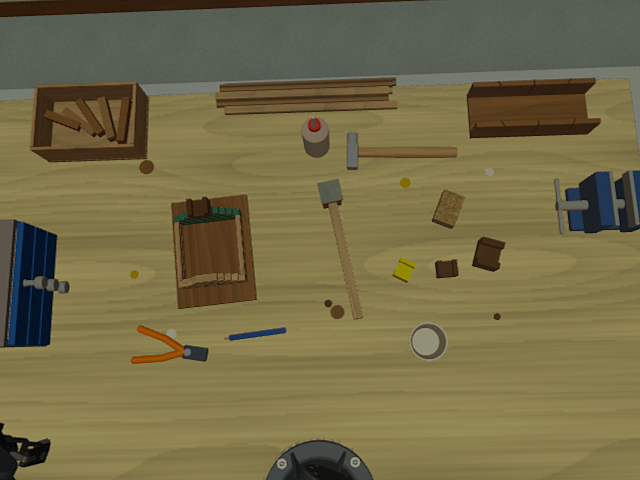

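Candidates for the saddle in the top view are the yellow one (404,270), the small dark one (447,269) and the large dark one (488,254). The description points to the small dark one. I'll check it in close crops.

```bash
python3 - <<'E'
import cv2
t=cv2.imread("pics/a_top.png");s=cv2.imread("pics/a_side.png")
def c(im,x0,y0,x1,y1,k,n):
    cv2.imwrite("pics/"+n,cv2.resize(im[y0:y1,x0:x1],None,fx=k,fy=k,interpolation=cv2.INTER_CUBIC))
c(t,385,235,515,300,6,"b_sad.png")
c(t,160,180,270,320,4.2857,"b_house.png")
c(t,300,170,380,330,3.7,"b_beam.png")
c(s,340,310,480,420,5,"b_sads.png")
c(s,170,120,320,250,4.5,"b_houses.png")
E
```

```text
(no output)
```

View pics/b_sad.png

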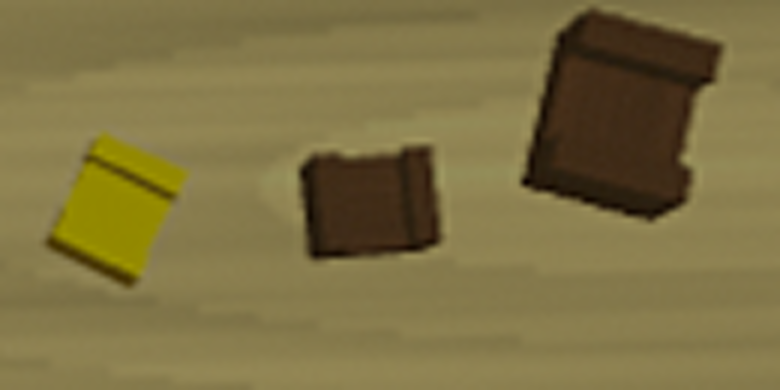

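View pics/b_house.png

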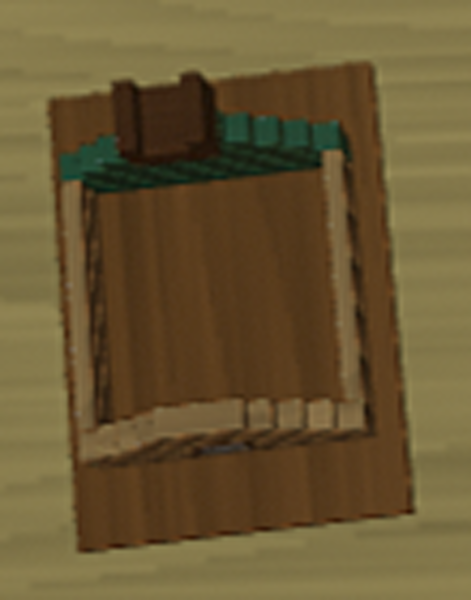

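View pics/b_beam.png

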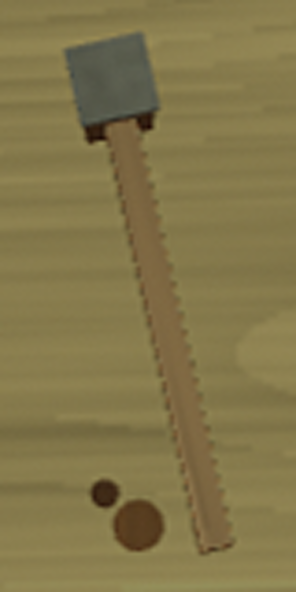

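View pics/b_sads.png

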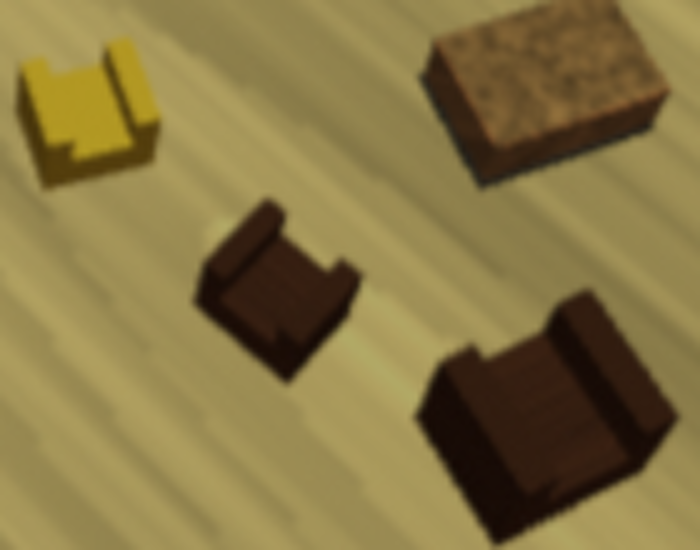

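View pics/b_houses.png

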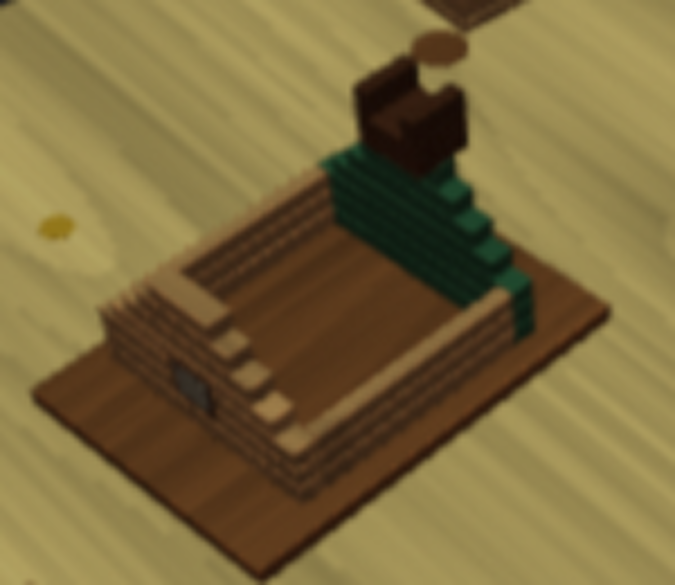

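The small dark saddle is the loose one: mid-size in top view at (447,269), with its slot up and running along world x. Next I'll fit rough poses from the corner pixels.

```bash
cat > h.py <<'E'
from bench import *
import numpy as np, cv2
from scipy.optimize import least_squares
def proj(cp,P):
    q=(np.atleast_2d(P)-cp["origin"])@np.asarray(cp["rotation"])
    return np.c_[cp["fx"]*q[:,0]/q[:,2]+cp["cx"],cp["fy"]*q[:,1]/q[:,2]+cp["cy"]]
def ray(cp,uv,z):
    uv=np.atleast_2d(np.array(uv,float))
    d=np.c_[(uv[:,0]-cp["cx"])/cp["fx"],(uv[:,1]-cp["cy"])/cp["fy"],np.ones(len(uv))]@np.asarray(cp["rotation"]).T
    s=(z-cp["origin"][2])/d[:,2]
    return cp["origin"]+d*s[:,None]
def W(p,M):
    M=np.atleast_2d(np.array(M,float)); c,s=np.cos(p[2]),np.sin(p[2])
    return np.c_[p[0]+c*M[:,0]-s*M[:,1],p[1]+s*M[:,0]+c*M[:,1],M[:,2]]
def fit(obs,p0):
    # obs: list of (camparams, model pts, pixels)
    f=lambda p:np.concatenate([(proj(c,W(p,M))-np.array(u)).ravel() for c,M,u in obs])
    r=least_squares(f,p0,loss="soft_l1",f_scale=1.5)
    print("pose",r.x.round(4),"deg",np.degrees(r.x[2]).round(2),"res",f(r.x).reshape(-1,2).round(1).tolist()); return r.x
E
python3 - <<'E'
from h import *
T=camera_params("top");S=camera_params("side")
k=lambda L,s,o:[(x/s+o[0],y/s+o[1]) for x,y in L]
h=fit([(T,[(.125,.09,.012),(.125,-.09,.012),(-.125,-.09,.012),(-.125,.09,.012),(-.083,-.023,.103)],k([(50,98),(372,62),(412,512),(78,549),(243,430)],4.2857,(160,180))),
 (S,[(-.125,.09,.012),(-.125,-.09,.012),(.125,-.09,.012)],k([(36,393),(262,571),(608,310)],4.5,(170,120)))],[.5,.2,0])
print(W(h,[(-.075,0,.103),(.075,0,.121)]))
s=fit([(T,[(.018,-.022,.036),(-.018,-.022,.036),(-.018,.022,0)],k([(433,147),(440,242),(312,258)],6,(385,235))),
 (S,[(.018,.022,.036),(-.018,-.022,0),(.018,-.022,.036),(-.018,.022,.036)],k([(268,200),(288,380),(362,275),(198,285)],5,(340,310)))],[.4,-.3,0])
b=fit([(T,[(-.16,.01,.04),(-.16,-.01,.04),(.108,.01,.04),(.108,-.01,.04)],k([(203,553),(234,545),(109,125),(140,120)],3.7,(300,170)))],[.4,-.1,0])
print("grip",W(b,[(.074,0,.03)]))
E
```

```text
pose [0.548  0.2321 0.0871] deg 4.99 res [[-0.3, -0.4], [0.2, -0.8], [0.3, -0.1], [-0.3, 0.3], [0.6, -0.4], [-1.7, -0.4], [-0.9, 1.1], [0.8, -0.6]]
[[0.4732846  0.22559819 0.103     ]
 [0.62271649 0.23864085 0.121     ]]
pose [ 0.4878 -0.3015  0.0737] deg 4.22 res [[-0.3, -0.6], [0.9, -0.5], [-0.2, 0.7], [-1.0, -0.2], [-0.2, 1.9], [0.1, 0.5], [0.7, -3.6]]
pose [ 0.5381 -0.0697  0.1825] deg 10.46 res [[-0.2, 0.1], [0.3, 0.3], [-0.1, 0.0], [0.0, -0.4]]
grip [[ 0.61086901 -0.05622029  0.03      ]]
```

{"method": "send_rows", "body": {
  "motion": [
    {"wz":0.93,"tz":-0.15,"grip":85},
    {"wz":0.93,"tz":-0.15},
    {"wz":0.93,"tz":-0.15},
    {"wz":0.93,"tz":-0.15},
    {"wz":0.93,"tz":-0.15},
    {"wz":0.93,"tz":-0.15},
    {"wz":0.93,"tz":-0.15},
    {"wz":0.93,"tz":-0.15},
    {"wz":0.93,"tz":-0.15},
    {"wz":0.93,"tz":-0.15},
    {"wz":0.93,"tz":-0.15},
    {"wz":0.93,"tz":-0.15}
  ]
}}

```text
invalid input
```

```bash
cat >> h.py <<'E'
def to(p,yaw=None):
    """print shift (tool axes, 30mm units) and turn about tool z (6deg units)"""
    st=get_state();R=st["tcp_rot"];d=R.T@(np.array(p)-st["eef_pos"])/.03
    y=np.degrees(np.arctan2(R[1,0],R[0,0]))
    print("t",round(st["t"],2),"tcp",st["eef_pos"].round(4),"yaw",y.round(2),"z",R[:,2].round(4),"F",st["force"].round(1),"g",round(st["grip_width"]*1e3,1))
    print("need t",d.round(2),"rows>=",np.ceil(abs(d).max()), "wz", None if yaw is None else round((y-yaw)/6,2))
E
python3 -c "
from h import *
to([.488,-.3,.19],4.2)"
```

```text
t 0.15 tcp [0.1785 0.5199 0.194 ] yaw 71.05 z [-4.e-04 -8.e-04 -1.e+00] F [ 0.2 -0.1  0.7] g 85.6
need t [-22.5   18.63   0.15] rows>= 23.0 wz 11.14
```

{"method": "send_rows", "body": {
  "motion": [
    {"tx":0,"ty":0,"tz":-0.15,"wx":0,"wy":0,"wz":0.93,"grip":85},
    {"tx":0,"ty":0,"tz":-0.15,"wx":0,"wy":0,"wz":0.93,"grip":85},
    {"tx":0,"ty":0,"tz":-0.15,"wx":0,"wy":0,"wz":0.93,"grip":85},
    {"tx":0,"ty":0,"tz":-0.15,"wx":0,"wy":0,"wz":0.93,"grip":85},
    {"tx":0,"ty":0,"tz":-0.15,"wx":0,"wy":0,"wz":0.93,"grip":85},
    {"tx":0,"ty":0,"tz":-0.15,"wx":0,"wy":0,"wz":0.93,"grip":85},
    {"tx":0,"ty":0,"tz":-0.15,"wx":0,"wy":0,"wz":0.93,"grip":85},
    {"tx":0,"ty":0,"tz":-0.15,"wx":0,"wy":0,"wz":0.93,"grip":85},
    {"tx":0,"ty":0,"tz":-0.15,"wx":0,"wy":0,"wz":0.93,"grip":85},
    {"tx":0,"ty":0,"tz":-0.15,"wx":0,"wy":0,"wz":0.93,"grip":85},
    {"tx":0,"ty":0,"tz":-0.15,"wx":0,"wy":0,"wz":0.93,"grip":85},
    {"tx":0,"ty":0,"tz":-0.15,"wx":0,"wy":0,"wz":0.93,"grip":85}
  ]
}}

```text
t: 1.15
eef_pos: [0.1786, 0.52, 0.2484]
tcp_rot: [[0.998, 0.066, -0.0], [0.066, -0.998, -0.0], [-0.0, 0.0, -1.0]]
force: [-0.1, 0.4, -0.5]
grip_width: 0.085
```

```bash
python3 -c "
from h import *
to([.488,-.3,.20],4.2)"
```

```text
t 1.15 tcp [0.1786 0.52   0.2484] yaw 3.81 z [-2.e-04 -5.e-04 -1.e+00] F [-0.1  0.4 -0.5] g 85.0
need t [ 8.48 27.96  1.62] rows>= 28.0 wz -0.07
```

{"method": "send_rows", "body": {
  "motion": [
    {"tx":0.3,"ty":1,"grip":85},
    {"tx":0.3,"ty":1,"grip":85},
    {"tx":0.3,"ty":1,"grip":85},
    {"tx":0.3,"ty":1,"grip":85},
    {"tx":0.3,"ty":1,"grip":85},
    {"tx":0.3,"ty":1,"grip":85},
    {"tx":0.3,"ty":1,"grip":85},
    {"tx":0.3,"ty":1,"grip":85},
    {"tx":0.3,"ty":1,"grip":85},
    {"tx":0.3,"ty":1,"grip":85},
    {"tx":0.3,"ty":1,"grip":85},
    {"tx":0.3,"ty":1,"grip":85}
  ]
}}

```text
invalid input
```

{"method": "send_rows", "body": {
  "motion": [
    {"tx":0.3,"ty":1,"tz":0,"wx":0,"wy":0,"wz":0,"grip":85},
    {"tx":0.3,"ty":1,"tz":0,"wx":0,"wy":0,"wz":0,"grip":85},
    {"tx":0.3,"ty":1,"tz":0,"wx":0,"wy":0,"wz":0,"grip":85},
    {"tx":0.3,"ty":1,"tz":0,"wx":0,"wy":0,"wz":0,"grip":85},
    {"tx":0.3,"ty":1,"tz":0,"wx":0,"wy":0,"wz":0,"grip":85},
    {"tx":0.3,"ty":1,"tz":0,"wx":0,"wy":0,"wz":0,"grip":85},
    {"tx":0.3,"ty":1,"tz":0,"wx":0,"wy":0,"wz":0,"grip":85},
    {"tx":0.3,"ty":1,"tz":0,"wx":0,"wy":0,"wz":0,"grip":85},
    {"tx":0.3,"ty":1,"tz":0,"wx":0,"wy":0,"wz":0,"grip":85},
    {"tx":0.3,"ty":1,"tz":0,"wx":0,"wy":0,"wz":0,"grip":85},
    {"tx":0.3,"ty":1,"tz":0,"wx":0,"wy":0,"wz":0,"grip":85},
    {"tx":0.3,"ty":1,"tz":0,"wx":0,"wy":0,"wz":0,"grip":85}
  ]
}}

```text
t: 2.15
eef_pos: [0.312, 0.1673, 0.2484]
tcp_rot: [[0.997, 0.072, 0.0], [0.072, -0.997, 0.0], [0.0, -0.0, -1.0]]
force: [0.7, 1.0, 0.4]
grip_width: 0.085
```

```bash
python3 -c "
from h import *
to([.488,-.3,.20],4.2)"
```

```text
t 2.15 tcp [0.312  0.1673 0.2484] yaw 4.1 z [ 2.e-04  1.e-04 -1.e+00] F [0.7 1.  0.4] g 85.0
need t [ 4.74 15.96  1.61] rows>= 16.0 wz -0.02
```

{"method": "send_rows", "body": {
  "motion": [
    {"tx":0.3,"ty":1,"tz":0,"wx":0,"wy":0,"wz":0,"grip":85},
    {"tx":0.3,"ty":1,"tz":0,"wx":0,"wy":0,"wz":0,"grip":85},
    {"tx":0.3,"ty":1,"tz":0,"wx":0,"wy":0,"wz":0,"grip":85},
    {"tx":0.3,"ty":1,"tz":0,"wx":0,"wy":0,"wz":0,"grip":85},
    {"tx":0.3,"ty":1,"tz":0,"wx":0,"wy":0,"wz":0,"grip":85},
    {"tx":0.3,"ty":1,"tz":0,"wx":0,"wy":0,"wz":0,"grip":85},
    {"tx":0.3,"ty":1,"tz":0,"wx":0,"wy":0,"wz":0,"grip":85},
    {"tx":0.3,"ty":1,"tz":0.1,"wx":0,"wy":0,"wz":0,"grip":85},
    {"tx":0.3,"ty":1,"tz":0.2,"wx":0,"wy":0,"wz":0,"grip":85},
    {"tx":0.3,"ty":1,"tz":0.2,"wx":0,"wy":0,"wz":0,"grip":85},
    {"tx":0.3,"ty":1,"tz":0.2,"wx":0,"wy":0,"wz":0,"grip":85},
    {"tx":0.3,"ty":1,"tz":0.2,"wx":0,"wy":0,"wz":0,"grip":85}
  ]
}}

```text
t: 3.15
eef_pos: [0.4455, -0.1842, 0.2209]
tcp_rot: [[0.997, 0.071, -0.0], [0.071, -0.997, 0.0], [-0.0, -0.0, -1.0]]
force: [0.1, 1.0, 0.2]
grip_width: 0.0847
```

{"method": "send_rows", "body": {
  "motion": [
    {"tx":0.3,"ty":1,"tz":0.2,"wx":0,"wy":0,"wz":0,"grip":85},
    {"tx":0.3,"ty":1,"tz":0.2,"wx":0,"wy":0,"wz":0,"grip":85},
    {"tx":0.3,"ty":0.9,"tz":0.2,"wx":0,"wy":0,"wz":0,"grip":85},
    {"tx":0.2,"ty":0.6,"tz":0.2,"wx":0,"wy":0,"wz":0,"grip":85},
    {"tx":0,"ty":0,"tz":0,"wx":0,"wy":0,"wz":0,"grip":85},
    {"tx":0,"ty":0,"tz":0,"wx":0,"wy":0,"wz":0,"grip":85}
  ]
}}

```text
t: 3.65
eef_pos: [0.4854, -0.2852, 0.1965]
tcp_rot: [[0.998, 0.07, -0.001], [0.07, -0.998, 0.001], [-0.001, -0.001, -1.0]]
force: [-0.0, -0.3, -0.7]
grip_width: 0.0854
```

```bash
python3 -c "
from h import *
to([.488,-.3,.1],4.2)
cp=camera_params('wrist');np.save('w1.npy',cp,allow_pickle=True)
im=grab_frame('wrist');cv2.imwrite('pics/c_wrist.png',im)
print(proj(cp,[.488,-.3015,.018]))
p=(.4878,-.3015,.0737);print(proj(cp,W(p,[(a,b,.036) for a in(.018,-.018) for b in (.022,-.022)])).round())"
```

```text
t 3.65 tcp [ 0.4854 -0.2852  0.1965] yaw 4.03 z [-0.0014  0.001  -1.    ] F [-0.  -0.3 -0.7] g 85.4
need t [0.06 0.5  3.22] rows>= 4.0 wz -0.03
[[319.44961438 224.96484478]]
[[337. 208.]
 [337. 250.]
 [301. 208.]
 [302. 250.]]
```

View pics/c_wrist.png

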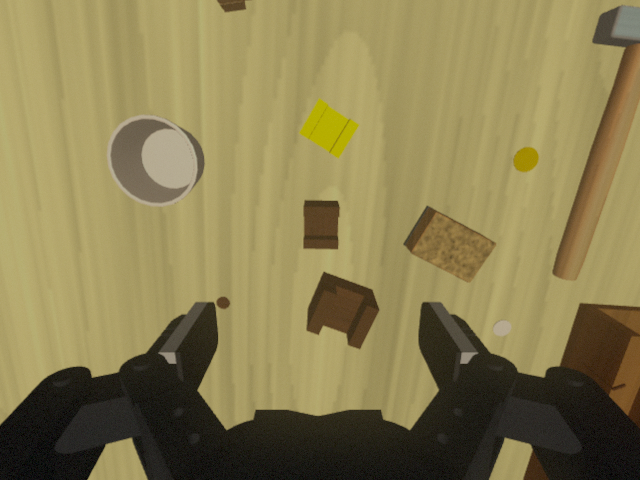

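```bash
python3 -c "
import cv2
im=cv2.imread('pics/c_wrist.png')[190:260,280:360];cv2.imwrite('pics/c_crop.png',cv2.resize(im,None,fx=8,fy=8,interpolation=cv2.INTER_CUBIC))"
```

```text
(no output)
```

View pics/c_crop.png

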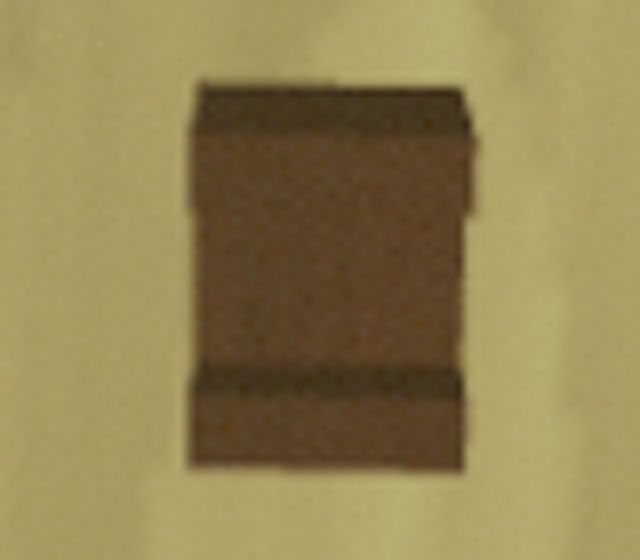

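```bash
python3 -c "
from h import *
cp=np.load('w1.npy',allow_pickle=True).item()
M=[(.018,.022,.036),(-.018,.022,.036),(.018,-.022,.036),(-.018,-.022,.036),(.018,.022,0),(-.018,.022,0)]
U=[(x/8+280,y/8+190) for x,y in [(472,137),(190,133),(463,468),(188,468),(463,88),(197,86)]]
p=fit([(cp,M,U)],[.488,-.3,.07])
to([p[0],p[1],.1],np.degrees(p[2]))"
```

```text
pose [ 0.4895 -0.3003  0.0579] deg 3.32 res [[0.5, 0.0], [-0.4, 0.1], [0.3, 0.6], [-0.2, 0.2], [-0.3, -0.4], [0.1, -0.6]]
t 3.7 tcp [ 0.4854 -0.2846  0.197 ] yaw 4.07 z [-9.e-04  8.e-04 -1.e+00] F [ 0.1 -0.3  0.2] g 84.9
need t [0.1  0.53 3.23] rows>= 4.0 wz 0.13
```

{"method": "send_rows", "body": {
  "motion": [
    {"tx":0.05,"ty":0.27,"tz":0.8,"wx":0,"wy":0,"wz":0.06,"grip":85},
    {"tx":0.05,"ty":0.27,"tz":0.8,"wx":0,"wy":0,"wz":0.06,"grip":85},
    {"tx":0,"ty":0,"tz":0.8,"wx":0,"wy":0,"wz":0,"grip":85},
    {"tx":0,"ty":0,"tz":0.8,"wx":0,"wy":0,"wz":0,"grip":85},
    {"tx":0,"ty":0,"tz":0.8,"wx":0,"wy":0,"wz":0,"grip":75},
    {"tx":0,"ty":0,"tz":0.7,"wx":0,"wy":0,"wz":0,"grip":65},
    {"tx":0,"ty":0,"tz":0.6,"wx":0,"wy":0,"wz":0,"grip":60},
    {"tx":0,"ty":0,"tz":0.4,"wx":0,"wy":0,"wz":0,"grip":60},
    {"tx":0,"ty":0,"tz":0.2,"wx":0,"wy":0,"wz":0,"grip":55},
    {"tx":0,"ty":0,"tz":0,"wx":0,"wy":0,"wz":0,"grip":50},
    {"tx":0,"ty":0,"tz":0,"wx":0,"wy":0,"wz":0,"grip":50}
  ]
}}

```text
t: 4.62
eef_pos: [0.4903, -0.301, 0.0212]
tcp_rot: [[0.998, 0.059, 0.001], [0.059, -0.998, -0.001], [0.001, 0.001, -1.0]]
force: [-0.3, -0.7, 0.1]
grip_width: 0.0503
```

```bash
python3 -c "
from h import *
to([.4895,-.3003,.003],3.32)
im=grab_frame('wrist');cv2.imwrite('pics/d_wrist.png',im)"
```

```text
t 4.62 tcp [ 0.4903 -0.301   0.0212] yaw 3.38 z [ 7.e-04 -5.e-04 -1.e+00] F [-0.3 -0.7  0.1] g 50.3
need t [-0.02 -0.02  0.61] rows>= 1.0 wz 0.01
```

View pics/d_wrist.png

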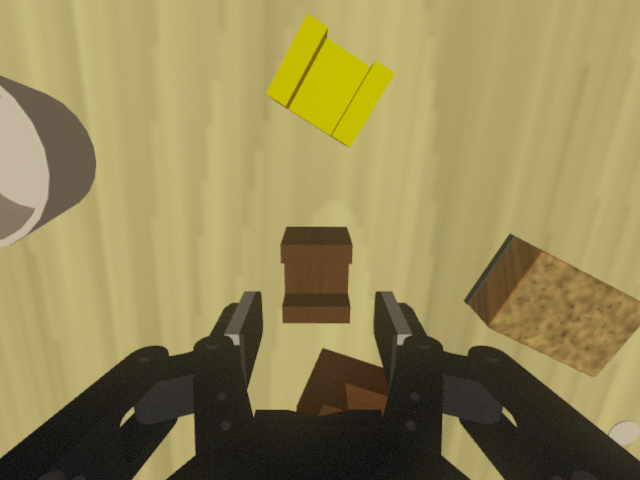

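{"method": "send_rows", "body": {
  "motion": [
    {"tx":-0.03,"ty":0,"tz":0.3,"wx":0,"wy":0,"wz":0,"grip":50},
    {"tx":0,"ty":0,"tz":0.28,"wx":0,"wy":0,"wz":0,"grip":46},
    {"tx":0,"ty":0,"tz":0,"wx":0,"wy":0,"wz":0,"grip":42},
    {"tx":0,"ty":0,"tz":0,"wx":0,"wy":0,"wz":0,"grip":38},
    {"tx":0,"ty":0,"tz":0,"wx":0,"wy":0,"wz":0,"grip":34},
    {"tx":0,"ty":0,"tz":0,"wx":0,"wy":0,"wz":0,"grip":30},
    {"tx":0,"ty":0,"tz":0,"wx":0,"wy":0,"wz":0,"grip":25},
    {"tx":0,"ty":0,"tz":0,"wx":0,"wy":0,"wz":0,"grip":20},
    {"tx":0,"ty":0,"tz":0,"wx":0,"wy":0,"wz":0,"grip":20}
  ],
  "squeeze": 30
}}

```text
t: 5.42
eef_pos: [0.489, -0.301, 0.0031]
tcp_rot: [[0.998, 0.059, 0.0], [0.059, -0.998, -0.0], [0.0, 0.0, -1.0]]
force: [1.2, -0.8, 0.3]
grip_width: 0.0199
```

```bash
python3 -c "
from h import *
to([.4895,-.3003,.003],3.32)
np.save('w2.npy',camera_params('wrist'),allow_pickle=True)
im=grab_frame('wrist');cv2.imwrite('pics/e_wrist.png',cv2.resize(im[200:380,200:440],None,fx=3,fy=3))"
```

```text
t 5.42 tcp [ 0.489  -0.301   0.0031] yaw 3.36 z [ 2.e-04 -1.e-04 -1.e+00] F [ 1.2 -0.8  0.3] g 19.9
need t [ 0.02 -0.02  0.  ] rows>= 1.0 wz 0.01
```

View pics/e_wrist.png

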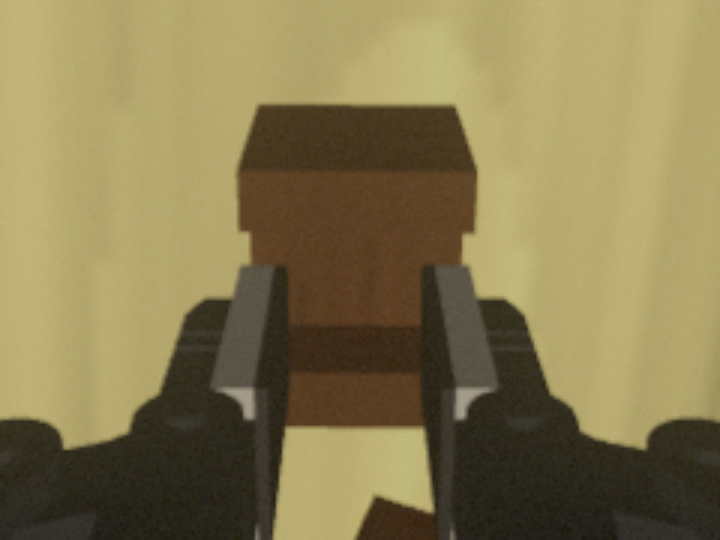

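```bash
python3 -c "
from h import *
im=grab_frame('side');cv2.imwrite('pics/f_side.png',cv2.resize(im[250:450,280:500],None,fx=3.5,fy=3))
S=camera_params('side');p=get_state()['eef_pos'];print(proj(S,[p,p+[0,0,.04]]))
print(camera_params('wrist')['origin']-p)
print(proj(camera_params('wrist'),[p,p+[0,0,.04]]))
"
```

```text
[[394.18580899 371.63146764]
 [397.17784623 362.04958284]]
[-0.0042538   0.07588899  0.1802056 ]
[[317.71157403 276.02242714]
 [317.62916538 310.76063523]]
```

View pics/f_side.png

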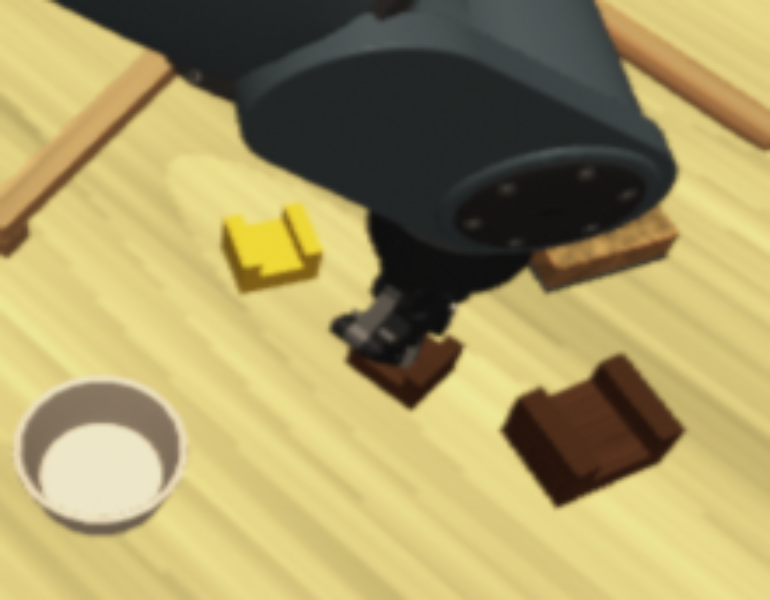

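```bash
python3 -c "
from h import *
im=grab_frame('side');cv2.imwrite('pics/f2_side.png',cv2.resize(im[325:395,365:425],None,fx=8,fy=8,interpolation=cv2.INTER_CUBIC))
im=grab_frame('wrist');cv2.imwrite('pics/f2_w.png',cv2.resize(im[215:360,240:400],None,fx=4.5,fy=4,interpolation=cv2.INTER_CUBIC))
"
```

```text
(no output)
```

View pics/f2_side.png

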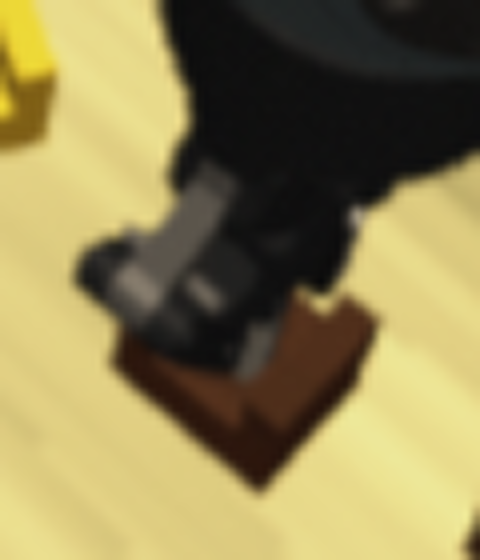

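View pics/f2_w.png

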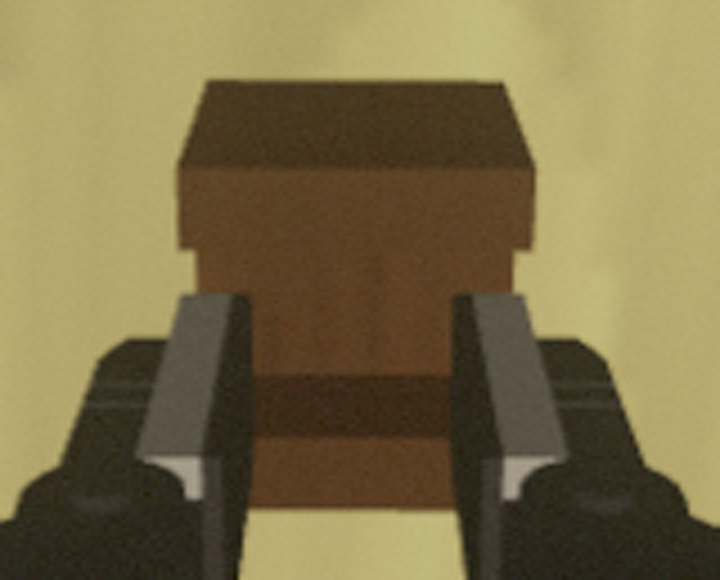

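```bash
python3 -c "
from h import *
S=camera_params('side');w=camera_params('wrist')
st=get_state();p=st['eef_pos'];R=st['tcp_rot']
for z in (0,.015,.03,.04,.05):
  print(z,proj(S,[p+R@[sx*.01,sy*.011,-z] for sx,sy in((-1,-1),(-1,1),(1,1))]).round(1).tolist(), proj(w,[p+R@[sx*.01,-.011,-z] for sx in(-1,1)]).round(1).tolist())
"
```

```text
0 [[386.0, 371.4], [395.6, 379.4], [402.3, 371.9]] [[299.5, 257.6], [335.9, 257.5]]
0.015 [[387.0, 367.9], [396.7, 376.0], [403.5, 368.4]] [[298.0, 267.6], [337.3, 267.6]]
0.03 [[388.0, 364.3], [397.8, 372.4], [404.8, 364.8]] [[296.3, 279.3], [339.0, 279.3]]
0.04 [[388.7, 361.8], [398.6, 370.0], [405.6, 362.3]] [[294.9, 288.4], [340.3, 288.4]]
0.05 [[389.4, 359.3], [399.4, 367.6], [406.5, 359.8]] [[293.3, 298.7], [341.8, 298.7]]
```

The jaws closed to 20 mm without touching the saddle. Both the wrist and side views put the real fingertips about 38 mm above the reported TCP. I'll reopen and go lower step by step, watching the force.

{"method": "send_rows", "body": {
  "motion": [
    {"tx":0,"ty":0,"tz":0,"wx":0,"wy":0,"wz":0,"grip":36},
    {"tx":0,"ty":0,"tz":0,"wx":0,"wy":0,"wz":0,"grip":52},
    {"tx":0,"ty":0,"tz":0,"wx":0,"wy":0,"wz":0,"grip":52},
    {"tx":0,"ty":0,"tz":0,"wx":0,"wy":0,"wz":0,"grip":52},
    {"tx":0,"ty":0,"tz":0.2,"wx":0,"wy":0,"wz":0,"grip":52},
    {"tx":0,"ty":0,"tz":0.2,"wx":0,"wy":0,"wz":0,"grip":52},
    {"tx":0,"ty":0,"tz":0.2,"wx":0,"wy":0,"wz":0,"grip":52},
    {"tx":0,"ty":0,"tz":0,"wx":0,"wy":0,"wz":0,"grip":52}
  ]
}}

```text
t: 6.28
eef_pos: [0.4882, -0.3004, -0.0166]
tcp_rot: [[0.998, 0.059, -0.002], [0.059, -0.998, 0.001], [-0.002, -0.001, -1.0]]
force: [-0.3, 0.8, -0.2]
grip_width: 0.0521
```

```bash
python3 -c "
from h import *
to([.4895,-.3003,-.03],3.32)
im=grab_frame('wrist');cv2.imwrite('pics/g_w.png',cv2.resize(im[215:400,220:420],None,fx=4,fy=3.2,interpolation=cv2.INTER_CUBIC))
"
```

```text
t 6.28 tcp [ 0.4882 -0.3004 -0.0166] yaw 3.36 z [-0.0019  0.0014 -1.    ] F [-0.3  0.8 -0.2] g 52.1
need t [ 0.05 -0.    0.45] rows>= 1.0 wz 0.01
```

View pics/g_w.png

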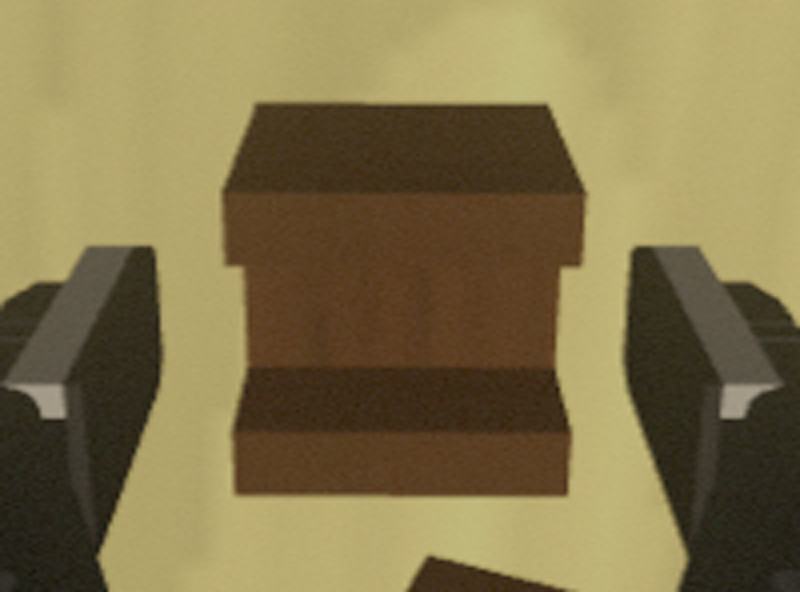

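{"method": "send_rows", "body": {
  "motion": [
    {"tx":0.03,"ty":0,"tz":0.2,"wx":0,"wy":0,"wz":0,"grip":52},
    {"tx":0,"ty":0,"tz":0.2,"wx":0,"wy":0,"wz":0,"grip":52},
    {"tx":0,"ty":0,"tz":0.1,"wx":0,"wy":0,"wz":0,"grip":52},
    {"tx":0,"ty":0,"tz":0,"wx":0,"wy":0,"wz":0,"grip":46},
    {"tx":0,"ty":0,"tz":0,"wx":0,"wy":0,"wz":0,"grip":42}
  ]
}}

```text
t: 6.75
eef_pos: [0.4898, -0.3008, -0.0303]
tcp_rot: [[0.998, 0.059, -0.0], [0.059, -0.998, 0.0], [-0.0, -0.0, -1.0]]
force: [0.3, -0.1, 0.4]
grip_width: 0.0419
```

```bash
python3 -c "
from h import *
to([.4895,-.3003,-.034],3.32)
im=grab_frame('wrist');cv2.imwrite('pics/g2_w.png',cv2.resize(im[215:400,220:420],None,fx=4,fy=3.2,interpolation=cv2.INTER_CUBIC))
"
```

```text
t 6.75 tcp [ 0.4898 -0.3008 -0.0303] yaw 3.37 z [-4.e-04  3.e-04 -1.e+00] F [ 0.3 -0.1  0.4] g 41.9
need t [-0.01 -0.02  0.12] rows>= 1.0 wz 0.01
```

View pics/g2_w.png

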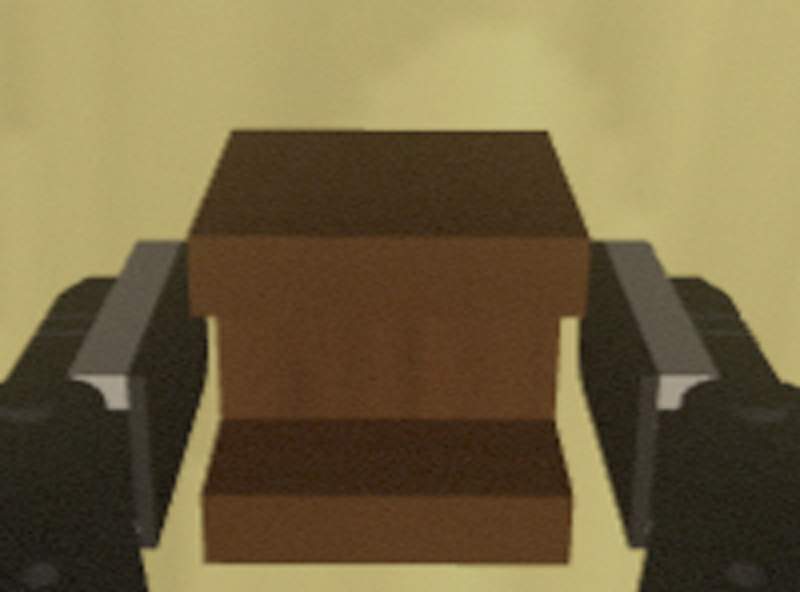

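{"method": "send_rows", "body": {
  "motion": [
    {"tx":0,"ty":0,"tz":0.13,"wx":0,"wy":0,"wz":0,"grip":42},
    {"tx":0,"ty":0,"tz":0,"wx":0,"wy":0,"wz":0,"grip":38},
    {"tx":0,"ty":0,"tz":0,"wx":0,"wy":0,"wz":0,"grip":36},
    {"tx":0,"ty":0,"tz":0,"wx":0,"wy":0,"wz":0,"grip":34},
    {"tx":0,"ty":0,"tz":0,"wx":0,"wy":0,"wz":0,"grip":30},
    {"tx":0,"ty":0,"tz":0,"wx":0,"wy":0,"wz":0,"grip":30}
  ],
  "squeeze": 35
}}

```text
t: 7.3
eef_pos: [0.4899, -0.301, -0.0338]
tcp_rot: [[0.998, 0.059, 0.0], [0.059, -0.998, -0.0], [0.0, 0.0, -1.0]]
force: [0.2, -0.1, 0.4]
grip_width: 0.0353
```

```bash
python3 -c "
from h import *
to([.4895,-.3003,-.034],3.32)
im=grab_frame('wrist');cv2.imwrite('pics/g3_w.png',cv2.resize(im[215:400,220:420],None,fx=4,fy=3.2,interpolation=cv2.INTER_CUBIC))
"
```

```text
t 7.3 tcp [ 0.4899 -0.301  -0.0338] yaw 3.37 z [ 1.e-04 -1.e-04 -1.e+00] F [ 0.2 -0.1  0.4] g 35.3
need t [-0.01 -0.02  0.01] rows>= 1.0 wz 0.01
```

View pics/g3_w.png

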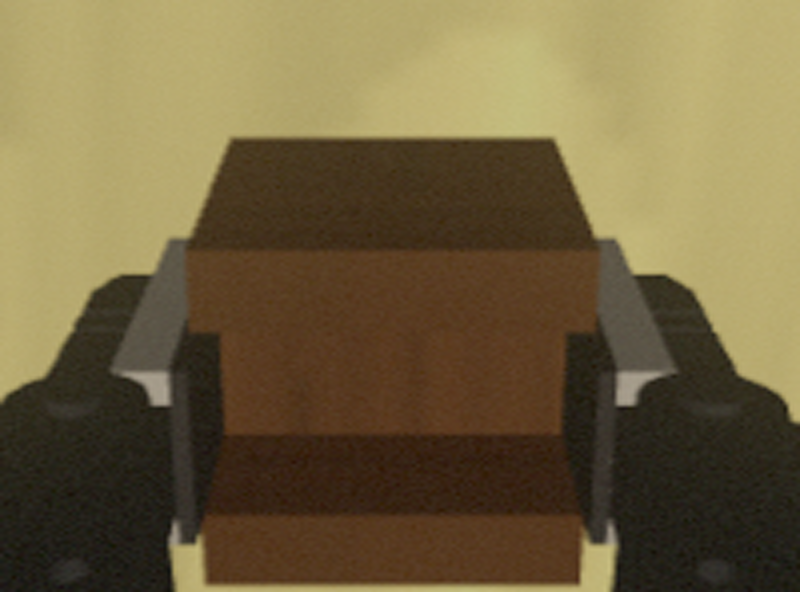

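```bash
python3 -c "
from h import *
cp=camera_params('wrist')
M=[(.018,.022,.036),(-.018,.022,.036),(.018,-.022,.036),(-.018,-.022,.036),(.018,.022,0),(-.018,.022,0)]
U=[(x/4+220,y/3.2+215) for x,y in [(600,249),(188,248),(582,583),(205,583),(553,138),(232,138)]]
p=fit([(cp,M,U)],[.488,-.3,.07])
to([p[0],p[1],.1],np.degrees(p[2]))"
```

```text
pose [ 0.4901 -0.2999  0.0582] deg 3.34 res [[0.1, 0.2], [-0.3, 0.5], [-0.5, -0.1], [0.4, -0.1], [0.3, -0.3], [0.1, -0.3]]
t 7.35 tcp [ 0.4899 -0.301  -0.0338] yaw 3.36 z [ 1.e-04 -1.e-04 -1.e+00] F [-0.  -0.2 -0.6] g 35.2
need t [ 0.01 -0.03 -4.46] rows>= 5.0 wz 0.0
```

{"method": "send_rows", "body": {
  "motion": [
    {"tx":0,"ty":0,"tz":-0.2,"wx":0,"wy":0,"wz":0,"grip":30},
    {"tx":0,"ty":0,"tz":-0.5,"wx":0,"wy":0,"wz":0,"grip":30},
    {"tx":0,"ty":0,"tz":-0.9,"wx":0,"wy":0,"wz":0,"grip":30},
    {"tx":0,"ty":0,"tz":-1,"wx":0,"wy":0,"wz":0,"grip":30},
    {"tx":0,"ty":0,"tz":-1,"wx":0,"wy":0,"wz":0,"grip":30},
    {"tx":0,"ty":0,"tz":-1,"wx":0,"wy":0,"wz":0,"grip":30},
    {"tx":0,"ty":0,"tz":-1,"wx":0,"wy":0,"wz":0,"grip":30},
    {"tx":0,"ty":0,"tz":-0.8,"wx":0,"wy":0,"wz":0,"grip":30},
    {"tx":0,"ty":0,"tz":-0.3,"wx":0,"wy":0,"wz":0,"grip":30}
  ]
}}

```text
t: 8.1
eef_pos: [0.491, -0.3017, 0.1712]
tcp_rot: [[0.998, 0.059, 0.004], [0.059, -0.998, -0.003], [0.004, 0.003, -1.0]]
force: [0.8, 0.5, 0.1]
grip_width: 0.0352
```

```bash
python3 -c "
from h import *
to([.4733,.2256,.16],4.99)
im=grab_frame('wrist');cv2.imwrite('pics/h_w.png',im)
"
```

```text
t 8.1 tcp [ 0.491  -0.3017  0.1712] yaw 3.37 z [ 0.0044 -0.0032 -1.    ] F [0.8 0.5 0.1] g 35.2
need t [  0.44 -17.58   0.32] rows>= 18.0 wz -0.27
```

View pics/h_w.png

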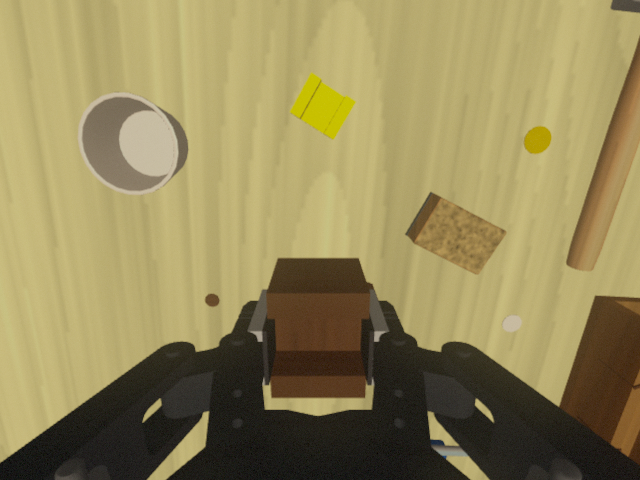

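{"method": "send_rows", "body": {
  "motion": [
    {"tx":0,"ty":-0.4,"tz":0,"wx":0,"wy":0,"wz":-0.1,"grip":30},
    {"tx":0,"ty":-0.8,"tz":0,"wx":0,"wy":0,"wz":-0.1,"grip":30},
    {"tx":0,"ty":-1,"tz":0,"wx":0,"wy":0,"wz":-0.07,"grip":30},
    {"tx":0,"ty":-1,"tz":0,"wx":0,"wy":0,"wz":0,"grip":30},
    {"tx":0,"ty":-1,"tz":0,"wx":0,"wy":0,"wz":0,"grip":30},
    {"tx":0,"ty":-1,"tz":0,"wx":0,"wy":0,"wz":0,"grip":30},
    {"tx":0,"ty":-1,"tz":0,"wx":0,"wy":0,"wz":0,"grip":30},
    {"tx":0,"ty":-1,"tz":0,"wx":0,"wy":0,"wz":0,"grip":30},
    {"tx":0,"ty":-1,"tz":0,"wx":0,"wy":0,"wz":0,"grip":30},
    {"tx":0,"ty":-1,"tz":0,"wx":0,"wy":0,"wz":0,"grip":30},
    {"tx":0,"ty":-1,"tz":0,"wx":0,"wy":0,"wz":0,"grip":30},
    {"tx":0,"ty":-1,"tz":0,"wx":0,"wy":0,"wz":0,"grip":30}
  ]
}}

```text
t: 9.15
eef_pos: [0.4598, 0.0358, 0.1653]
tcp_rot: [[0.996, 0.087, -0.003], [0.087, -0.996, 0.0], [-0.003, -0.0, -1.0]]
force: [0.9, 0.1, 0.3]
grip_width: 0.0353
```

{"method": "send_rows", "body": {
  "motion": [
    {"tx":0.1,"ty":-1,"tz":0,"wx":0,"wy":0,"wz":0,"grip":30},
    {"tx":0.1,"ty":-1,"tz":0,"wx":0,"wy":0,"wz":0,"grip":30},
    {"tx":0.1,"ty":-0.8,"tz":0,"wx":0,"wy":0,"wz":0,"grip":30},
    {"tx":0.1,"ty":-0.4,"tz":0,"wx":0,"wy":0,"wz":0,"grip":30},
    {"tx":0,"ty":0,"tz":0,"wx":0,"wy":0,"wz":0,"grip":30},
    {"tx":0,"ty":0,"tz":0,"wx":0,"wy":0,"wz":0,"grip":30},
    {"tx":0,"ty":0,"tz":0,"wx":0,"wy":0,"wz":0,"grip":30}
  ]
}}

```text
t: 9.73
eef_pos: [0.4648, 0.1297, 0.1664]
tcp_rot: [[0.996, 0.087, -0.001], [0.087, -0.996, -0.0], [-0.001, 0.0, -1.0]]
force: [-0.3, -0.4, -0.5]
grip_width: 0.035
```

```bash
python3 -c "
from h import *
to([.4733,.2245,.16],4.99)
np.save('w3.npy',camera_params('wrist'),allow_pickle=True)
im=grab_frame('wrist');cv2.imwrite('pics/i_w.png',im)
"
```

```text
t 9.73 tcp [0.4648 0.1297 0.1664] yaw 4.97 z [-1.2e-03 -4.0e-04 -1.0e+00] F [-0.3 -0.4 -0.5] g 35.0
need t [ 0.56 -3.12  0.21] rows>= 4.0 wz -0.0
```

View pics/i_w.png

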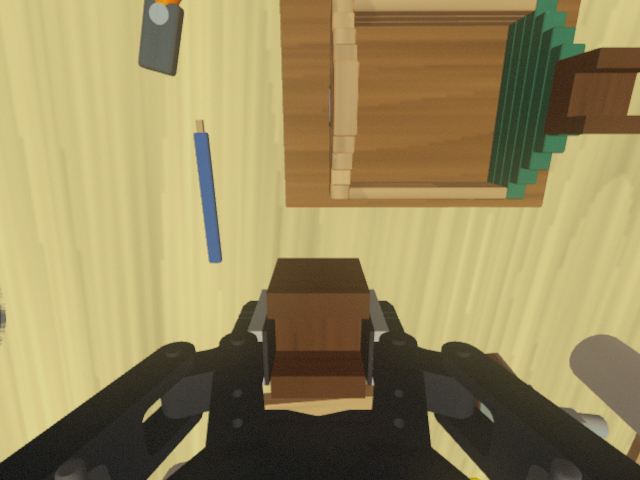

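```bash
python3 -c "
import cv2
im=cv2.imread('pics/i_w.png')
cv2.imwrite('pics/i_c1.png',cv2.resize(im[0:215,270:400],None,fx=5,fy=2.79,interpolation=cv2.INTER_CUBIC))
cv2.imwrite('pics/i_c1.png',cv2.resize(im[40:160,300:400],None,fx=5,fy=5,interpolation=cv2.INTER_CUBIC))
cv2.imwrite('pics/i_c2.png',cv2.resize(im[30:215,500:640],None,fx=3.2,fy=3.2,interpolation=cv2.INTER_CUBIC))"
```

```text
(no output)
```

View pics/i_c1.png

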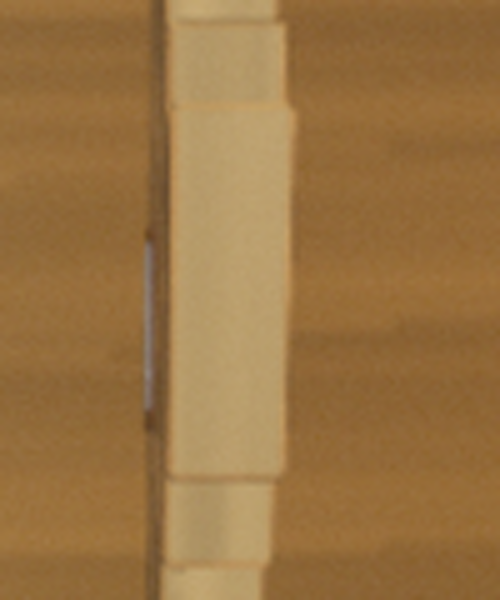

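View pics/i_c2.png

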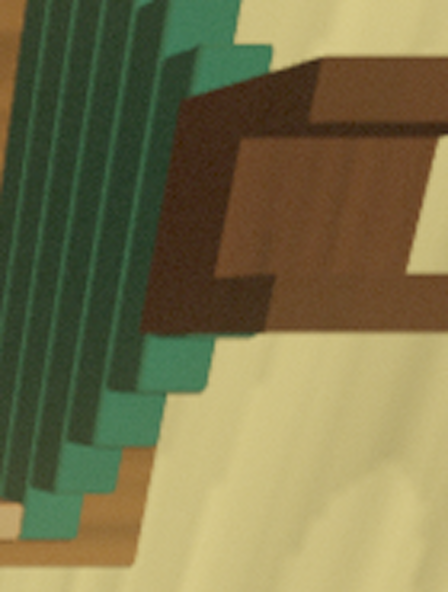

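```bash
python3 -c "
from h import *
cp=np.load('w3.npy',allow_pickle=True).item()
a=[(x/5+300,y/5+40) for x,y in [(173,105),(295,106),(168,476),(286,474)]]
Ma=[(-.083,.023,.103),(-.067,.023,.103),(-.083,-.023,.103),(-.067,-.023,.103)]
Mb=[(.057,.022,.139),(.057,-.022,.139),(.057,.022,.103),(.057,-.022,.103)]
b=[(x/3.2+500,y/3.2+30) for x,y in [(323,58),(270,330),(187,98),(142,332)]]
fit([(cp,Ma,a)],[.548,.232,.087])
fit([(cp,Mb,b)],[.548,.232,.087])
h=fit([(cp,Ma+Mb,a+b),(cp,[(-.125,-.09,.012),(.125,-.09,.012)],[(286,207),(543,207)])],[.548,.232,.087])
g=W(h,[(-.075,0,.103)]);print(g, ray(cp,np.mean(a,0),.103))
"
```

```text
pose [0.5494 0.2352 0.0903] deg 5.17 res [[-0.5, -0.8], [0.5, -1.1], [-0.1, 1.0], [0.1, 1.3]]
pose [0.5505 0.2348 0.0976] deg 5.59 res [[0.8, -0.8], [-0.3, 0.7], [-1.1, 0.2], [0.4, 0.0]]
pose [0.5499 0.2353 0.0898] deg 5.15 res [[0.4, -1.0], [1.3, -1.3], [0.6, 0.9], [0.9, 1.2], [0.1, -0.9], [-1.6, 0.6], [-1.7, 0.2], [-0.7, 0.0], [0.6, 0.2], [-0.3, -0.6]]
[[0.4751986  0.22853227 0.103     ]] [[0.47460954 0.2291577  0.103     ]]
```

```bash
python3 -c "
from h import *
to([.4745,.2272,.080],5.15)
"
```

```text
t 9.78 tcp [0.4649 0.1295 0.1666] yaw 4.93 z [-1.e-03 -3.e-04 -1.e+00] F [-0.3  0.8 -0.6] g 35.2
need t [ 0.6  -3.22  2.89] rows>= 4.0 wz -0.04
```

{"method": "send_rows", "body": {
  "motion": [
    {"tx":0.1,"ty":-0.4,"tz":0,"wx":0,"wy":0,"wz":-0.04,"grip":30},
    {"tx":0.1,"ty":-0.8,"tz":0,"wx":0,"wy":0,"wz":0,"grip":30},
    {"tx":0.2,"ty":-0.9,"tz":0,"wx":0,"wy":0,"wz":0,"grip":30},
    {"tx":0.1,"ty":-0.7,"tz":0.2,"wx":0,"wy":0,"wz":0,"grip":30},
    {"tx":0.1,"ty":-0.42,"tz":0.4,"wx":0,"wy":0,"wz":0,"grip":30},
    {"tx":0,"ty":0,"tz":0.6,"wx":0,"wy":0,"wz":0,"grip":30},
    {"tx":0,"ty":0,"tz":0.6,"wx":0,"wy":0,"wz":0,"grip":30},
    {"tx":0,"ty":0,"tz":0.6,"wx":0,"wy":0,"wz":0,"grip":30},
    {"tx":0,"ty":0,"tz":0.4,"wx":0,"wy":0,"wz":0,"grip":30},
    {"tx":0,"ty":0,"tz":0.1,"wx":0,"wy":0,"wz":0,"grip":30},
    {"tx":0,"ty":0,"tz":0,"wx":0,"wy":0,"wz":0,"grip":30},
    {"tx":0,"ty":0,"tz":0,"wx":0,"wy":0,"wz":0,"grip":30}
  ]
}}

```text
t: 10.78
eef_pos: [0.4749, 0.2284, 0.0807]
tcp_rot: [[0.996, 0.091, 0.001], [0.091, -0.996, 0.0], [0.001, -0.0, -1.0]]
force: [0.5, -0.6, -0.6]
grip_width: 0.0352
```

```bash
python3 -c "
from h import *
to([.4745,.2272,.0692],5.15)
np.save('w4.npy',camera_params('wrist'),allow_pickle=True)
im=grab_frame('wrist');cv2.imwrite('pics/j_w.png',im)
im=grab_frame('side');cv2.imwrite('pics/j_s.png',cv2.resize(im[130:250,170:310],None,fx=5,fy=5,interpolation=cv2.INTER_CUBIC))
"
```

```text
t 10.78 tcp [0.4749 0.2284 0.0807] yaw 5.2 z [ 6.e-04  2.e-04 -1.e+00] F [ 0.5 -0.6 -0.6] g 35.2
need t [-0.02  0.04  0.38] rows>= 1.0 wz 0.01
```

View pics/j_w.png

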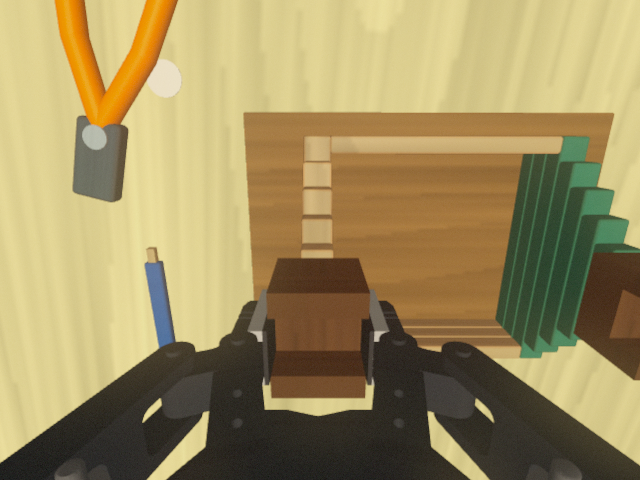

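View pics/j_s.png

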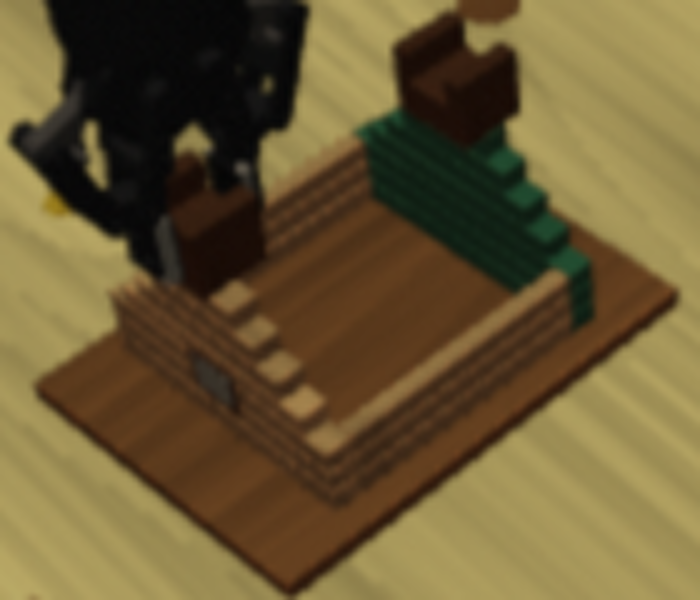

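```bash
python3 -c "
import cv2
im=cv2.imread('pics/j_w.png')
cv2.imwrite('pics/j_c1.png',cv2.resize(im[125:295,260:380],None,fx=5,fy=4.5,interpolation=cv2.INTER_CUBIC)[:600*2])
cv2.imwrite('pics/j_c1.png',cv2.resize(im[180:295,260:380],None,fx=5,fy=5,interpolation=cv2.INTER_CUBIC))"
```

```text
(no output)
```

View pics/j_c1.png

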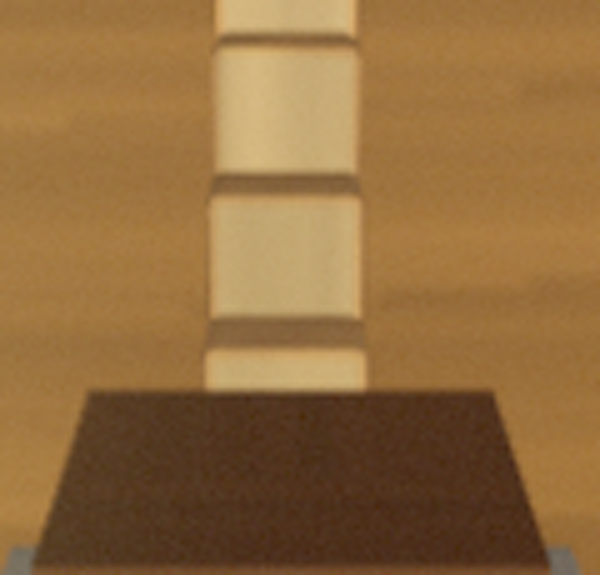

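```bash
python3 -c "
from h import *
cp=np.load('w4.npy',allow_pickle=True).item()
for h in ([.5499,.2353,.0898],[.548,.2321,.0871]):
  P=proj(cp,W(h,[(-.083,y,z) for y,z in((.023,.103),(.036,.09),(.049,.077))]+[(-.067,y,z) for y,z in((.023,.103),(.036,.09),(.049,.077))]+[(-.125,.09,.012),(.125,.09,.012)]))
  print(P.round(1).tolist())
U=lambda L:[(x/5+260,y/5+180) for x,y in L]
u=U([(207,348),(366,348),(210,193),(362,193),(215,45),(360,45)])
print(np.round(u,1).tolist())
for e,z in((.023,.103),(.036,.09)):
  M=[]
  for i in range(3): M+=[(-.083,e+.013*i,z-.013*i),(-.067,e+.013*i,z-.013*i)]
  fit([(cp,M+[(-.125,.09,.012),(.125,.09,.012)],u+[(245,112),(612,112)])],[.549,.234,.09])
# saddle underside +y edge
print(U([(90,391),(495,391)]), proj(cp,[(0,0,0)])[0])
st=get_state();R=st['tcp_rot'];p=st['eef_pos']
print(proj(cp,[p+R@[sx*.018,-.0011-.022,-.0338] for sx in(-1,1)]).round(1).tolist())
"
```

```text
[[301.7, 249.5], [302.5, 216.8], [303.2, 187.2], [335.1, 249.5], [334.3, 216.8], [333.5, 187.2], [243.9, 112.0], [615.8, 112.2]]
[[297.3, 255.0], [298.4, 222.2], [299.4, 192.5], [330.6, 255.1], [330.1, 222.3], [329.6, 192.6], [241.3, 116.2], [611.7, 117.5]]
[[301.4, 249.6], [333.2, 249.6], [302.0, 218.6], [332.4, 218.6], [303.0, 189.0], [332.0, 189.0]]
pose [0.5495 0.2348 0.0915] deg 5.24 res [[-0.8, 1.1], [0.8, 1.0], [-0.6, -0.6], [0.8, -0.7], [-0.8, -0.7], [0.4, -0.7], [-2.0, 1.0], [2.8, 0.5]]
pose [0.5542 0.2252 0.1669] deg 9.56 res [[3.1, -0.8], [2.1, -3.1], [1.3, -0.1], [0.3, -2.3], [-0.9, 1.9], [-1.7, -0.2], [-3.9, 31.4], [-2.5, 1.9]]
[(278.0, 258.2), (359.0, 258.2)] [-208.48604892  424.77491135]
[[277.5, 257.8], [358.2, 257.8]]
```

{"method": "send_rows", "body": {
  "motion": [
    {"tx":-0.02,"ty":0.045,"tz":0.1,"wx":0,"wy":0,"wz":0,"grip":30},
    {"tx":0,"ty":0,"tz":0.1,"wx":0,"wy":0,"wz":0,"grip":30},
    {"tx":0,"ty":0,"tz":0.07,"wx":0,"wy":0,"wz":0,"grip":30},
    {"tx":0,"ty":0,"tz":0.05,"wx":0,"wy":0,"wz":0,"grip":30},
    {"tx":0,"ty":0,"tz":0,"wx":0,"wy":0,"wz":0,"grip":30},
    {"tx":0,"ty":0,"tz":0,"wx":0,"wy":0,"wz":0,"grip":30}
  ]
}}

```text
t: 11.38
eef_pos: [0.4739, 0.227, 0.0704]
tcp_rot: [[0.996, 0.091, -0.0], [0.091, -0.996, -0.0], [-0.0, 0.0, -1.0]]
force: [-0.3, -0.4, -0.9]
grip_width: 0.0352
```

```bash
python3 -c "
from h import *
to([.4747,.2270,.0692],5.2)
im=grab_frame('wrist');cv2.imwrite('pics/k_c1.png',cv2.resize(im[180:295,260:380],None,fx=5,fy=5,interpolation=cv2.INTER_CUBIC))
"
```

```text
t 11.38 tcp [0.4739 0.227  0.0704] yaw 5.23 z [-2.e-04 -1.e-04 -1.e+00] F [-0.3 -0.4 -0.9] g 35.2
need t [0.03 0.   0.04] rows>= 1.0 wz 0.0
```

View pics/k_c1.png

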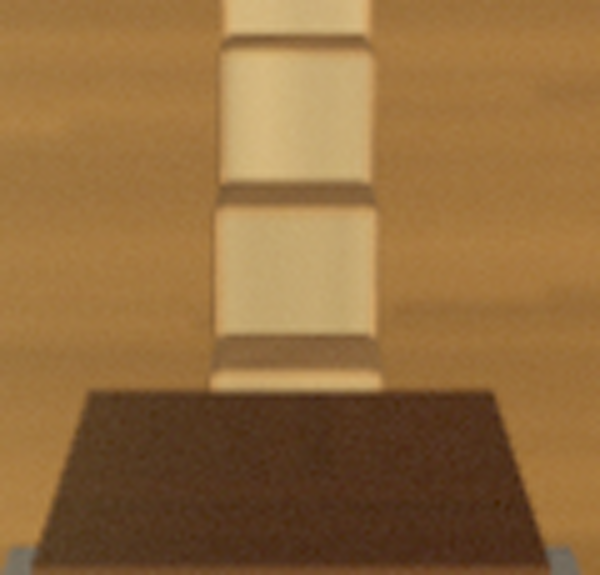

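{"method": "send_rows", "body": {
  "motion": [
    {"tx":0.02,"ty":-0.02,"tz":0.03,"wx":0,"wy":0,"wz":0,"grip":30},
    {"tx":0,"ty":0,"tz":0.02,"wx":0,"wy":0,"wz":0,"grip":30},
    {"tx":0,"ty":0,"tz":0,"wx":0,"wy":0,"wz":0,"grip":30}
  ]
}}

```text
t: 11.68
eef_pos: [0.4747, 0.2278, 0.0691]
tcp_rot: [[0.996, 0.091, 0.0], [0.091, -0.996, 0.0], [0.0, -0.0, -1.0]]
force: [-0.2, 0.7, 1.2]
grip_width: 0.0353
```

```bash
python3 -c "
from h import *
to([.4747,.2270,.0692],5.2)"
```

```text
t 11.68 tcp [0.4747 0.2278 0.0691] yaw 5.23 z [ 4.e-04  2.e-04 -1.e+00] F [-0.2  0.7  1.2] g 35.3
need t [-0.    0.03 -0.  ] rows>= 1.0 wz 0.0
```

{"method": "send_rows", "body": {
  "motion": [
    {"tx":0,"ty":0,"tz":0.02,"wx":0,"wy":0,"wz":0,"grip":30},
    {"tx":0,"ty":0,"tz":0.02,"wx":0,"wy":0,"wz":0,"grip":30},
    {"tx":0,"ty":0,"tz":0,"wx":0,"wy":0,"wz":0,"grip":30}
  ]
}}

```text
t: 11.93
eef_pos: [0.4747, 0.2278, 0.0691]
tcp_rot: [[0.996, 0.091, 0.001], [0.091, -0.996, 0.0], [0.001, -0.0, -1.0]]
force: [-4.9, -2.1, 17.3]
grip_width: 0.0352
```

{"method": "send_rows", "body": {
  "motion": [
    {"tx":0,"ty":0,"tz":-0.03,"wx":0,"wy":0,"wz":0,"grip":30},
    {"tx":0,"ty":0,"tz":0,"wx":0,"wy":0,"wz":0,"grip":36},
    {"tx":0,"ty":0,"tz":0,"wx":0,"wy":0,"wz":0,"grip":38},
    {"tx":0,"ty":0,"tz":0,"wx":0,"wy":0,"wz":0,"grip":42},
    {"tx":0,"ty":0,"tz":0,"wx":0,"wy":0,"wz":0,"grip":48},
    {"tx":0,"ty":0,"tz":0,"wx":0,"wy":0,"wz":0,"grip":55},
    {"tx":0,"ty":0,"tz":0,"wx":0,"wy":0,"wz":0,"grip":55}
  ]
}}

```text
t: 12.52
eef_pos: [0.4745, 0.2276, 0.0686]
tcp_rot: [[0.996, 0.091, -0.0], [0.091, -0.996, -0.0], [-0.0, 0.0, -1.0]]
force: [0.1, -0.1, 0.0]
grip_width: 0.0549
```

```bash
python3 -c "
from h import *
to([.4747,.2270,.0692],5.2)
im=grab_frame('wrist');cv2.imwrite('pics/l.png',cv2.resize(im[180:400,200:440],None,fx=3,fy=2.7,interpolation=cv2.INTER_CUBIC))
"
```

```text
t 12.52 tcp [0.4745 0.2276 0.0686] yaw 5.23 z [-2.e-04 -1.e-04 -1.e+00] F [ 0.1 -0.1  0. ] g 54.9
need t [ 0.01  0.02 -0.02] rows>= 1.0 wz 0.0
```

View pics/l.png

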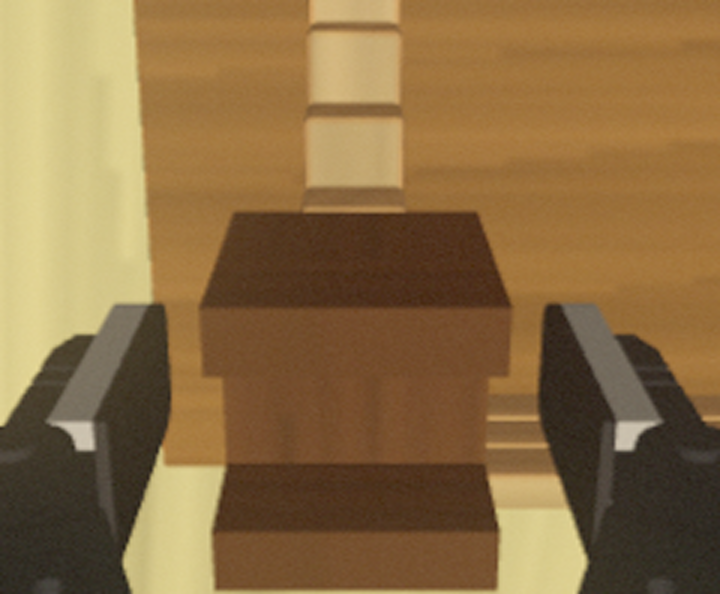

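{"method": "send_rows", "body": {
  "motion": [
    {"tx":0,"ty":0,"tz":-0.2,"wx":0,"wy":0,"wz":0,"grip":55},
    {"tx":0,"ty":0,"tz":-0.5,"wx":0,"wy":0,"wz":0,"grip":55},
    {"tx":0,"ty":0,"tz":-0.8,"wx":0,"wy":0,"wz":0,"grip":55},
    {"tx":0,"ty":0,"tz":-1,"wx":0,"wy":0,"wz":0,"grip":55},
    {"tx":0,"ty":0,"tz":-1,"wx":0,"wy":0,"wz":0,"grip":55},
    {"tx":0,"ty":0.3,"tz":-0.8,"wx":0,"wy":0,"wz":0,"grip":55},
    {"tx":0,"ty":0.6,"tz":-0.2,"wx":0,"wy":0,"wz":0,"grip":55},
    {"tx":0.1,"ty":1,"tz":0,"wx":0,"wy":0,"wz":0,"grip":55},
    {"tx":0.1,"ty":1,"tz":0,"wx":0,"wy":0,"wz":0,"grip":55},
    {"tx":0.1,"ty":1,"tz":0,"wx":0,"wy":0,"wz":0,"grip":55},
    {"tx":0.1,"ty":1,"tz":0,"wx":0,"wy":0,"wz":0,"grip":55},
    {"tx":0.1,"ty":1,"tz":0,"wx":0,"wy":0,"wz":0,"grip":55}
  ]
}}

```text
t: 13.57
eef_pos: [0.5056, 0.0513, 0.2043]
tcp_rot: [[0.996, 0.091, 0.001], [0.091, -0.996, -0.0], [0.001, 0.0, -1.0]]
force: [1.0, 0.6, -1.2]
grip_width: 0.0548
```

{"method": "send_rows", "body": {
  "motion": [
    {"tx":0.2,"ty":1,"tz":0,"wx":0,"wy":0,"wz":0,"grip":55},
    {"tx":0.2,"ty":0.6,"tz":0,"wx":0,"wy":0,"wz":0,"grip":55},
    {"tx":0,"ty":0,"tz":0,"wx":0,"wy":0,"wz":-1,"grip":55},
    {"tx":0,"ty":0,"tz":0,"wx":0,"wy":0,"wz":-1,"grip":55},
    {"tx":0,"ty":0,"tz":0,"wx":0,"wy":0,"wz":-1,"grip":55},
    {"tx":0,"ty":0,"tz":0,"wx":0,"wy":0,"wz":-1,"grip":55},
    {"tx":0,"ty":0,"tz":0,"wx":0,"wy":0,"wz":-1,"grip":55},
    {"tx":0,"ty":0,"tz":0,"wx":0,"wy":0,"wz":-1,"grip":55},
    {"tx":0,"ty":0,"tz":0,"wx":0,"wy":0,"wz":-1,"grip":55},
    {"tx":0,"ty":0,"tz":0,"wx":0,"wy":0,"wz":-1,"grip":55},
    {"tx":0,"ty":0,"tz":0,"wx":0,"wy":0,"wz":-1,"grip":55},
    {"tx":0,"ty":0,"tz":0,"wx":0,"wy":0,"wz":-1,"grip":55}
  ]
}}

```text
t: 14.57
eef_pos: [0.5218, 0.0061, 0.2041]
tcp_rot: [[0.414, 0.91, 0.0], [0.91, -0.414, 0.0], [0.0, 0.0, -1.0]]
force: [0.7, -0.2, -0.0]
grip_width: 0.055
```

{"method": "send_rows", "body": {
  "motion": [
    {"tx":0,"ty":0,"tz":0,"wx":0,"wy":0,"wz":-1,"grip":55},
    {"tx":0,"ty":0,"tz":0,"wx":0,"wy":0,"wz":-1,"grip":55},
    {"tx":0,"ty":0,"tz":0,"wx":0,"wy":0,"wz":-1,"grip":55},
    {"tx":0,"ty":0,"tz":0,"wx":0,"wy":0,"wz":-1,"grip":55},
    {"tx":0,"ty":0,"tz":0,"wx":0,"wy":0,"wz":-1,"grip":55},
    {"tx":0,"ty":0,"tz":0,"wx":0,"wy":0,"wz":-0.9,"grip":55},
    {"tx":0,"ty":0,"tz":0,"wx":0,"wy":0,"wz":0,"grip":55}
  ]
}}

```text
t: 15.15
eef_pos: [0.5218, 0.006, 0.2041]
tcp_rot: [[-0.189, 0.982, 0.0], [0.982, 0.189, -0.0], [-0.0, 0.0, -1.0]]
force: [0.7, -0.8, -1.2]
grip_width: 0.0546
```

```bash
python3 -c "
from h import *
to([.6108,-.0562,.15],100.46)
im=grab_frame('wrist');cv2.imwrite('pics/m_w.png',im)
im=grab_frame('side');cv2.imwrite('pics/m_s.png',cv2.resize(im[110:250,170:310],None,fx=5,fy=4.2,interpolation=cv2.INTER_CUBIC))
"
```

```text
t 15.15 tcp [0.5218 0.006  0.2041] yaw 100.87 z [ 3.e-04 -0.e+00 -1.e+00] F [ 0.7 -0.8 -1.2] g 54.6
need t [-2.6   2.52  1.8 ] rows>= 3.0 wz 0.07
```

View pics/m_s.png

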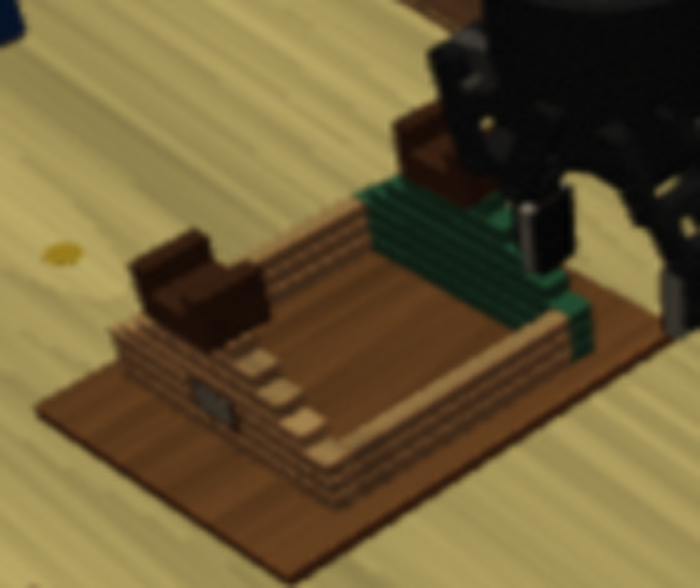

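View pics/m_w.png

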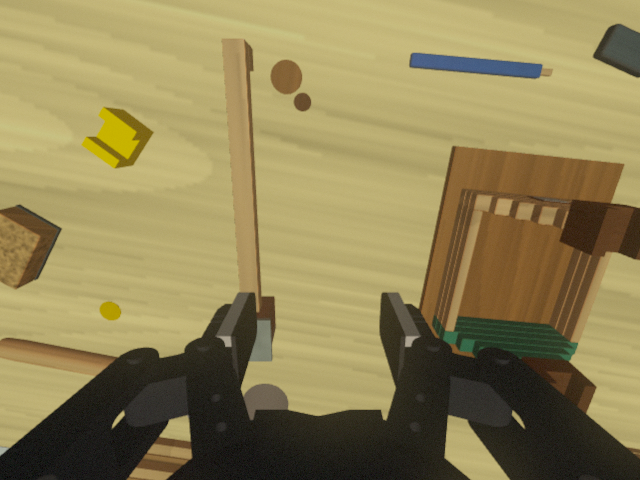

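{"method": "send_rows", "body": {
  "motion": [
    {"tx":-0.5,"ty":0.2,"tz":0,"wx":0,"wy":0,"wz":0.07,"grip":55},
    {"tx":-0.8,"ty":0.4,"tz":0,"wx":0,"wy":0,"wz":0,"grip":55},
    {"tx":-0.8,"ty":0.4,"tz":0,"wx":0,"wy":0,"wz":0,"grip":55},
    {"tx":-0.5,"ty":0.3,"tz":0,"wx":0,"wy":0,"wz":0,"grip":55},
    {"tx":0,"ty":0,"tz":0,"wx":0,"wy":0,"wz":0,"grip":55},
    {"tx":0,"ty":0,"tz":0,"wx":0,"wy":0,"wz":0,"grip":55}
  ]
}}

```text
t: 15.75
eef_pos: [0.5744, -0.0648, 0.2033]
tcp_rot: [[-0.174, 0.985, -0.001], [0.985, 0.174, 0.0], [0.0, -0.001, -1.0]]
force: [0.2, 0.5, 0.2]
grip_width: 0.0547
```

```bash
python3 -c "
from h import *
to([.6108,-.0562,.15],100.46)
np.save('w5.npy',camera_params('wrist'),allow_pickle=True)
im=grab_frame('wrist');cv2.imwrite('pics/n_w.png',im)
"
```

```text
t 15.75 tcp [ 0.5744 -0.0648  0.2033] yaw 100.02 z [-5.e-04  1.e-04 -1.e+00] F [0.2 0.5 0.2] g 54.7
need t [0.07 1.24 1.78] rows>= 2.0 wz -0.07
```

View pics/n_w.png

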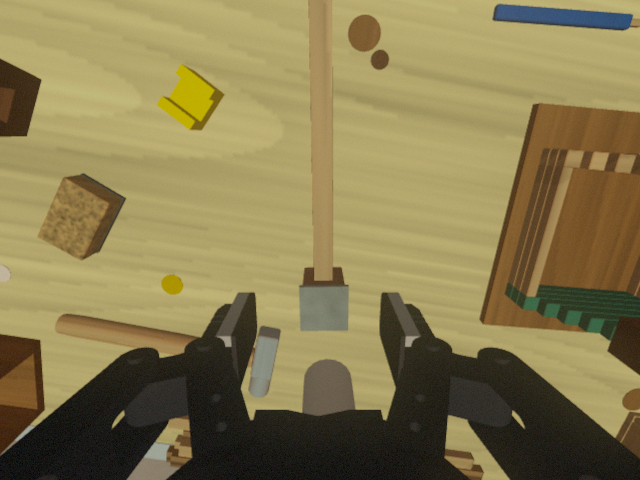

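```bash
python3 -c "
import cv2
im=cv2.imread('pics/n_w.png')
cv2.imwrite('pics/n_c.png',cv2.resize(im[240:345,280:370],None,fx=5.5,fy=5.5,interpolation=cv2.INTER_CUBIC))
cv2.imwrite('pics/n_c2.png',cv2.resize(im[0:60,290:350],None,fx=6,fy=6,interpolation=cv2.INTER_CUBIC))"
```

```text
(no output)
```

View pics/n_c.png

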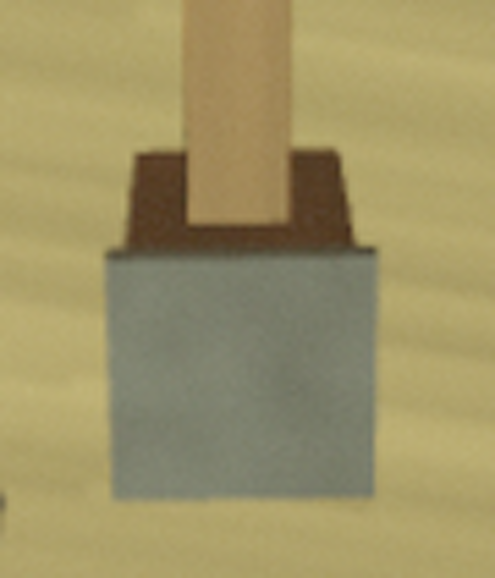

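View pics/n_c2.png

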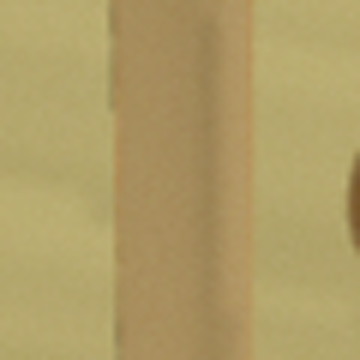

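```bash
python3 -c "
from h import *
cp=np.load('w5.npy',allow_pickle=True).item()
A=ray(cp,[(314.2,280.5),(333.1,280.5)],.04);B=ray(cp,[(308.8,30),(325.3,30)],.04);C=ray(cp,[(280+137/5.5,240+152/5.5),(280+337/5.5,240+152/5.5)],0)
print(A,B,C)
a=A.mean(0);b=B.mean(0);d=(a-b)[:2];print(np.degrees(np.arctan2(d[1],d[0])),np.linalg.norm(A[0]-A[1]),np.linalg.norm(B[0]-B[1]))
u=d/np.linalg.norm(d);print('grip',a[:2]-.034*u,C.mean(0)[:2]-.034*u, 'prev',W([.5381,-.0697,.1825],[(.074,0,.03)]))
"
```

```text
[[ 0.64855267 -0.0548539   0.04      ]
 [ 0.6450401  -0.03492762  0.04      ]] [[ 0.41630687 -0.09981039  0.04      ]
 [ 0.41381362 -0.08564739  0.04      ]] [[ 0.65143011 -0.06591065  0.        ]
 [ 0.64397317 -0.02360502  0.        ]]
11.66393143527588 0.02023349928587297 0.014380775890371067
grip [ 0.61349847 -0.05176457] [ 0.61440373 -0.05163164] prev [[ 0.61087109 -0.05626984  0.03      ]]
```

```bash
python3 -c "
from h import *
cp=np.load('w5.npy',allow_pickle=True).item()
A=ray(cp,[(314.2,280.5),(333.1,280.5)],.04);B=ray(cp,[(308.8,30),(332.2,30)],.04)
a=A.mean(0);b=B.mean(0);d=(a-b)[:2];print(np.degrees(np.arctan2(d[1],d[0])),np.linalg.norm(A[0]-A[1]),np.linalg.norm(B[0]-B[1]))
u=d/np.linalg.norm(d);g=a[:2]-.034*u;print('grip',g)
print(proj(cp,[(g[0],g[1],.04)]))
st=get_state();R=st['tcp_rot'];print(proj(cp,[st['eef_pos']+R@[0,y,-.04] for y in(-.011,0,.011)]))
to([g[0],g[1],.03],np.degrees(np.arctan2(d[1],d[0]))+90)
"
```

```text
10.935937992798518 0.02023349928587297 0.02039443492994973
grip [ 0.61341383 -0.05134095]
[[323.27119383 250.38354909]]
[[317.53473778 285.50634719]
 [317.5817998  308.05976151]
 [317.62695286 329.69835354]]
t 15.8 tcp [ 0.574  -0.0641  0.2034] yaw 100.09 z [-7.e-04  2.e-04 -1.e+00] F [ 0.1  0.3 -0.4] g 55.0
need t [0.19 1.37 5.78] rows>= 6.0 wz -0.14
```

{"method": "send_rows", "body": {
  "motion": [
    {"tx":0.1,"ty":0.4,"tz":0.2,"wx":0,"wy":0,"wz":-0.14,"grip":45},
    {"tx":0.09,"ty":0.6,"tz":0.5,"wx":0,"wy":0,"wz":0,"grip":45},
    {"tx":0,"ty":0.37,"tz":0.8,"wx":0,"wy":0,"wz":0,"grip":45},
    {"tx":0,"ty":0,"tz":0.9,"wx":0,"wy":0,"wz":0,"grip":45},
    {"tx":0,"ty":0,"tz":0.9,"wx":0,"wy":0,"wz":0,"grip":45},
    {"tx":0,"ty":0,"tz":0.8,"wx":0,"wy":0,"wz":0,"grip":45},
    {"tx":0,"ty":0,"tz":0.6,"wx":0,"wy":0,"wz":0,"grip":45},
    {"tx":0,"ty":0,"tz":0.3,"wx":0,"wy":0,"wz":0,"grip":45},
    {"tx":0,"ty":0,"tz":0,"wx":0,"wy":0,"wz":0,"grip":45},
    {"tx":0,"ty":0,"tz":0,"wx":0,"wy":0,"wz":0,"grip":45}
  ]
}}

```text
t: 16.63
eef_pos: [0.6137, -0.0502, 0.0544]
tcp_rot: [[-0.192, 0.981, 0.0], [0.981, 0.192, -0.0], [-0.0, 0.0, -1.0]]
force: [-0.0, 0.2, -0.1]
grip_width: 0.0452
```

```bash
python3 -c "
from h import *
to([.6134,-.0513,-.026],100.94)
np.save('w6.npy',camera_params('wrist'),allow_pickle=True)
im=grab_frame('wrist');cv2.imwrite('pics/o_w.png',im)
"
```

```text
t 16.63 tcp [ 0.6137 -0.0502  0.0544] yaw 101.05 z [ 4.e-04 -1.e-04 -1.e+00] F [-0.   0.2 -0.1] g 45.2
need t [-0.03 -0.02  2.68] rows>= 3.0 wz 0.02
```

View pics/o_w.png

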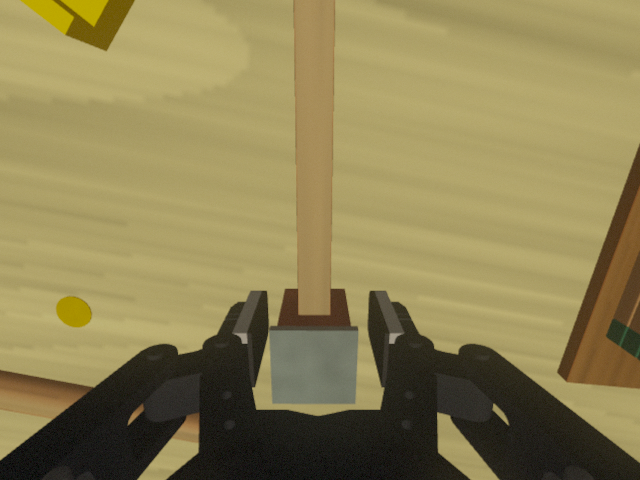

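```bash
python3 -c "
from h import *
cp=np.load('w6.npy',allow_pickle=True).item()
im=cv2.imread('pics/o_w.png');cv2.imwrite('pics/o_c.png',cv2.resize(im[280:340,270:360],None,fx=7,fy=7,interpolation=cv2.INTER_CUBIC))
g=cv2.cvtColor(im,cv2.COLOR_BGR2GRAY).astype(float)
A=ray(cp,[(299,316),(331,316)],.04);B=ray(cp,[(294.5,30),(334.5,30)],.04)
a=A.mean(0);b=B.mean(0);d=(a-b)[:2];y=np.degrees(np.arctan2(d[1],d[0]));print(y,np.linalg.norm(A[0]-A[1]),np.linalg.norm(B[0]-B[1]))
u=d/np.linalg.norm(d);q=a[:2]-.034*u;print('grip',q);to([q[0],q[1],-.026],y+90)"
```

```text
10.972084688188511 0.020058761579077582 0.019738689354900564
grip [ 0.61400864 -0.05104454]
t 16.68 tcp [ 0.6142 -0.0504  0.055 ] yaw 101.04 z [ 1.7e-03 -2.0e-04 -1.0e+00] F [ 0.6 -0.   0.5] g 44.8
need t [-0.02 -0.01  2.7 ] rows>= 3.0 wz 0.01
```

View pics/o_c.png

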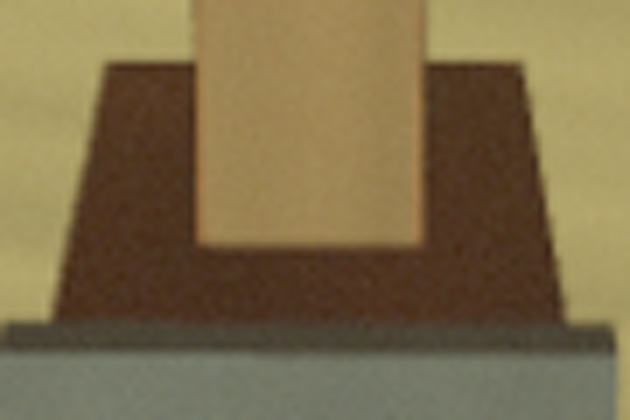

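{"method": "send_rows", "body": {
  "motion": [
    {"tx":-0.02,"ty":0,"tz":0.5,"wx":0,"wy":0,"wz":0,"grip":45},
    {"tx":0,"ty":0,"tz":0.7,"wx":0,"wy":0,"wz":0,"grip":45},
    {"tx":0,"ty":0,"tz":0.6,"wx":0,"wy":0,"wz":0,"grip":45},
    {"tx":0,"ty":0,"tz":0.4,"wx":0,"wy":0,"wz":0,"grip":40},
    {"tx":0,"ty":0,"tz":0.2,"wx":0,"wy":0,"wz":0,"grip":35},
    {"tx":0,"ty":0,"tz":0,"wx":0,"wy":0,"wz":0,"grip":35}
  ]
}}

```text
t: 17.18
eef_pos: [0.6135, -0.051, -0.0186]
tcp_rot: [[-0.192, 0.981, -0.001], [0.981, 0.192, 0.0], [0.0, -0.001, -1.0]]
force: [0.2, 0.8, 0.4]
grip_width: 0.0347
```

```bash
python3 -c "
from h import *
to([.6138,-.051,-.027],100.97)
np.save('w7.npy',camera_params('wrist'),allow_pickle=True)
im=grab_frame('wrist');cv2.imwrite('pics/p_w.png',im)
"
```

```text
t 17.18 tcp [ 0.6135 -0.051  -0.0186] yaw 101.05 z [-6.e-04  1.e-04 -1.e+00] F [0.2 0.8 0.4] g 34.7
need t [-0.    0.01  0.28] rows>= 1.0 wz 0.01
```

View pics/p_w.png

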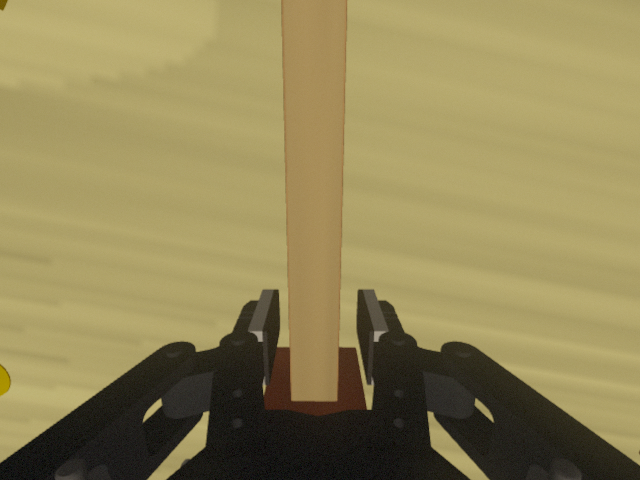

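{"method": "send_rows", "body": {
  "motion": [
    {"tx":-0.04,"ty":0,"tz":0.15,"wx":0,"wy":0,"wz":0,"grip":35},
    {"tx":0,"ty":0,"tz":0.1,"wx":0,"wy":0,"wz":0,"grip":33},
    {"tx":0,"ty":0,"tz":0,"wx":0,"wy":0,"wz":0,"grip":28},
    {"tx":0,"ty":0,"tz":0,"wx":0,"wy":0,"wz":0,"grip":24},
    {"tx":0,"ty":0,"tz":0,"wx":0,"wy":0,"wz":0,"grip":20},
    {"tx":0,"ty":0,"tz":0,"wx":0,"wy":0,"wz":0,"grip":15},
    {"tx":0,"ty":0,"tz":0,"wx":0,"wy":0,"wz":0,"grip":12},
    {"tx":0,"ty":0,"tz":0,"wx":0,"wy":0,"wz":0,"grip":12}
  ],
  "squeeze": 60
}}

```text
t: 17.9
eef_pos: [0.6141, -0.0524, -0.0253]
tcp_rot: [[-0.192, 0.981, 0.001], [0.981, 0.192, -0.0], [-0.0, 0.001, -1.0]]
force: [-1.0, -2.2, 5.7]
grip_width: 0.0191
```

```bash
python3 -c "
from h import *
to([.6138,-.051,-.027],100.97)
np.save('w8.npy',camera_params('wrist'),allow_pickle=True)
im=grab_frame('wrist');cv2.imwrite('pics/q_w.png',im)
"
```

```text
t 17.9 tcp [ 0.6141 -0.0524 -0.0253] yaw 101.04 z [ 7.e-04 -2.e-04 -1.e+00] F [-1.  -2.2  5.7] g 19.1
need t [ 0.05 -0.    0.06] rows>= 1.0 wz 0.01
```

View pics/q_w.png

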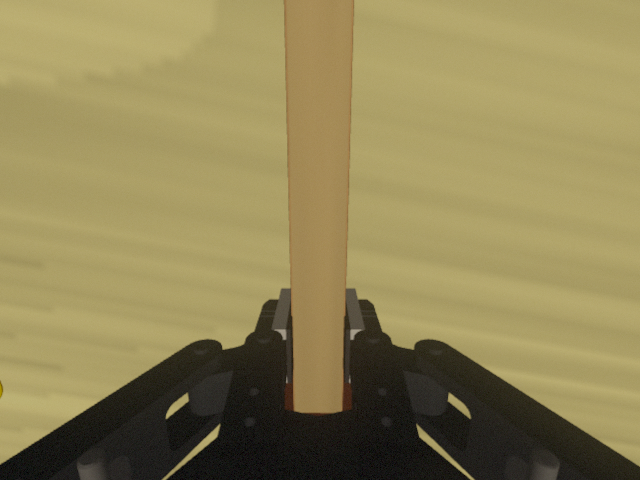

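{"method": "send_rows", "body": {
  "motion": [
    {"tx":0,"ty":0,"tz":-0.1,"wx":0,"wy":0,"wz":0,"grip":12},
    {"tx":0,"ty":0,"tz":-0.2,"wx":0,"wy":0,"wz":0,"grip":12},
    {"tx":0,"ty":0,"tz":-0.3,"wx":0,"wy":0,"wz":0,"grip":12},
    {"tx":0,"ty":0,"tz":-0.3,"wx":0,"wy":0,"wz":0,"grip":12},
    {"tx":0,"ty":0,"tz":-0.2,"wx":0,"wy":0,"wz":0,"grip":12},
    {"tx":0,"ty":0,"tz":-0.1,"wx":0,"wy":0,"wz":0,"grip":12},
    {"tx":0,"ty":0,"tz":0,"wx":0,"wy":0,"wz":0,"grip":12}
  ]
}}

```text
t: 18.53
eef_pos: [0.6144, -0.0523, 0.0113]
tcp_rot: [[-0.192, 0.981, 0.002], [0.981, 0.192, -0.0], [-0.001, 0.001, -1.0]]
force: [0.5, -0.5, -3.1]
grip_width: 0.0189
```

```bash
python3 -c "
from h import *
to([.6138,-.051,.02],100.97)
print(get_state()['torque'])
im=grab_frame('wrist');cv2.imwrite('pics/r_w.png',im)
im=grab_frame('side');cv2.imwrite('pics/r_s.png',im)
"
```

```text
t 18.53 tcp [ 0.6144 -0.0523  0.0113] yaw 101.05 z [ 1.5e-03 -2.0e-04 -1.0e+00] F [ 0.5 -0.5 -3.1] g 18.9
need t [ 0.05 -0.01 -0.29] rows>= 1.0 wz 0.01
[-0.02593868 -0.0271355  -0.01111409]
```

View pics/r_w.png

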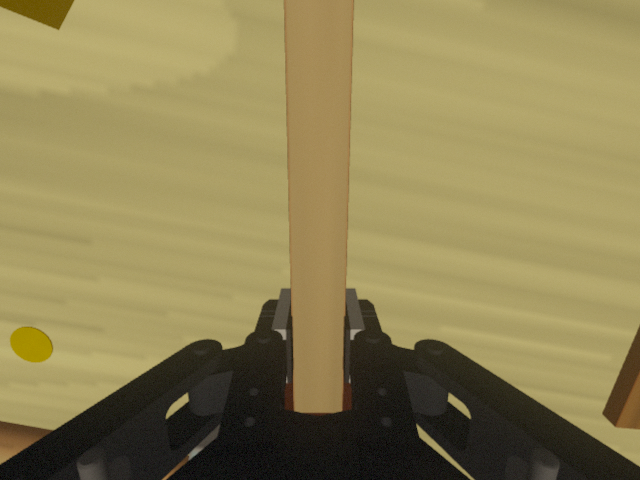

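View pics/r_s.png

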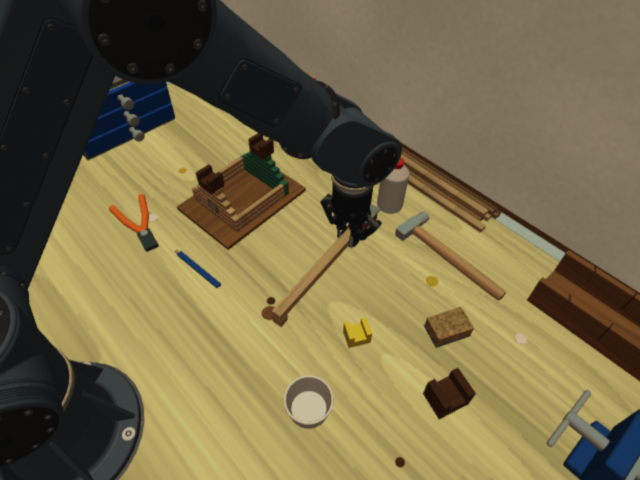

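{"method": "send_rows", "body": {
  "motion": [
    {"tx":0,"ty":0,"tz":-0.2,"wx":0,"wy":0,"wz":0,"grip":12},
    {"tx":0,"ty":0,"tz":-0.4,"wx":0,"wy":0,"wz":0,"grip":12},
    {"tx":0,"ty":0,"tz":-0.6,"wx":0,"wy":0,"wz":0,"grip":12},
    {"tx":0,"ty":0,"tz":-0.7,"wx":0,"wy":0,"wz":0.1,"grip":12},
    {"tx":0,"ty":0,"tz":-0.7,"wx":0,"wy":0,"wz":0.15,"grip":12},
    {"tx":0,"ty":0,"tz":-0.7,"wx":0,"wy":0,"wz":0.2,"grip":12},
    {"tx":0,"ty":0,"tz":-0.7,"wx":0,"wy":0,"wz":0.2,"grip":12},
    {"tx":0,"ty":0,"tz":-0.6,"wx":0,"wy":0,"wz":0.2,"grip":12},
    {"tx":0,"ty":0,"tz":-0.4,"wx":0,"wy":0,"wz":0.12,"grip":12},
    {"tx":0,"ty":0,"tz":-0.2,"wx":0,"wy":0,"wz":0,"grip":12},
    {"tx":0,"ty":0,"tz":0,"wx":0,"wy":0,"wz":0,"grip":12},
    {"tx":0,"ty":0,"tz":0,"wx":0,"wy":0,"wz":0,"grip":12}
  ]
}}

```text
t: 19.63
eef_pos: [0.6135, -0.0522, 0.1656]
tcp_rot: [[-0.092, 0.996, -0.001], [0.996, 0.092, 0.0], [0.0, -0.001, -1.0]]
force: [0.2, 1.7, -2.6]
grip_width: 0.0189
```

```bash
python3 -c "
from h import *
to([.6232,.2417,.165],95.2)
print(get_state()['torque'])
"
```

```text
t 19.63 tcp [ 0.6135 -0.0522  0.1656] yaw 95.26 z [-8.e-04  1.e-04 -1.e+00] F [ 0.2  1.7 -2.6] g 18.9
need t [9.72 1.22 0.02] rows>= 10.0 wz 0.01
[-0.02081549  0.01768375  0.01470834]
```

{"method": "send_rows", "body": {
  "motion": [
    {"tx":0.2,"ty":0.1,"tz":0,"wx":0,"wy":0,"wz":0,"grip":12},
    {"tx":0.4,"ty":0.1,"tz":0,"wx":0,"wy":0,"wz":0,"grip":12},
    {"tx":0.6,"ty":0.1,"tz":0,"wx":0,"wy":0,"wz":0,"grip":12},
    {"tx":0.8,"ty":0.1,"tz":0,"wx":0,"wy":0,"wz":0,"grip":12},
    {"tx":0.9,"ty":0.1,"tz":0,"wx":0,"wy":0,"wz":0,"grip":12},
    {"tx":0.9,"ty":0.1,"tz":0,"wx":0,"wy":0,"wz":0,"grip":12},
    {"tx":0.9,"ty":0.1,"tz":0,"wx":0,"wy":0,"wz":0,"grip":12},
    {"tx":0.9,"ty":0.1,"tz":0,"wx":0,"wy":0,"wz":0,"grip":12},
    {"tx":0.9,"ty":0.1,"tz":0,"wx":0,"wy":0,"wz":0,"grip":12},
    {"tx":0.9,"ty":0.1,"tz":0,"wx":0,"wy":0,"wz":0,"grip":12},
    {"tx":0.8,"ty":0.1,"tz":0,"wx":0,"wy":0,"wz":0,"grip":12},
    {"tx":0.6,"ty":0.1,"tz":0,"wx":0,"wy":0,"wz":0,"grip":12}
  ]
}}

```text
t: 20.63
eef_pos: [0.6247, 0.2172, 0.1652]
tcp_rot: [[-0.093, 0.996, -0.001], [0.996, 0.093, 0.0], [0.0, -0.001, -1.0]]
force: [0.7, -0.0, -2.9]
grip_width: 0.0189
```

{"method": "send_rows", "body": {
  "motion": [
    {"tx":0.4,"ty":0,"tz":0,"wx":0,"wy":0,"wz":0,"grip":12},
    {"tx":0.3,"ty":0,"tz":0,"wx":0,"wy":0,"wz":0,"grip":12},
    {"tx":0.2,"ty":0,"tz":0,"wx":0,"wy":0,"wz":0,"grip":12},
    {"tx":0,"ty":0,"tz":0,"wx":0,"wy":0,"wz":0,"grip":12},
    {"tx":0,"ty":0,"tz":0,"wx":0,"wy":0,"wz":0,"grip":12}
  ]
}}

```text
t: 21.05
eef_pos: [0.6231, 0.2404, 0.1661]
tcp_rot: [[-0.091, 0.996, -0.0], [0.996, 0.091, -0.0], [-0.0, -0.0, -1.0]]
force: [0.0, -0.3, -2.9]
grip_width: 0.0191
```

```bash
python3 -c "
from h import *
to([.6232,.2417,.1337],95.2)
print(get_state()['torque'])
np.save('w9.npy',camera_params('wrist'),allow_pickle=True)
im=grab_frame('wrist');cv2.imwrite('pics/s_w.png',im)
im=grab_frame('top');cv2.imwrite('pics/s_t.png',cv2.resize(im[150:330,130:310],None,fx=3.3,fy=3.3,interpolation=cv2.INTER_CUBIC))
im=grab_frame('side');cv2.imwrite('pics/s_s.png',cv2.resize(im[60:260,120:340],None,fx=3,fy=3,interpolation=cv2.INTER_CUBIC))
"
```

```text
t 21.05 tcp [0.6231 0.2404 0.1661] yaw 95.22 z [-3.e-04 -3.e-04 -1.e+00] F [ 0.  -0.3 -2.9] g 19.1
need t [0.04 0.01 1.08] rows>= 2.0 wz 0.0
[-0.04427131  0.00301348 -0.03501692]
```

View pics/s_w.png

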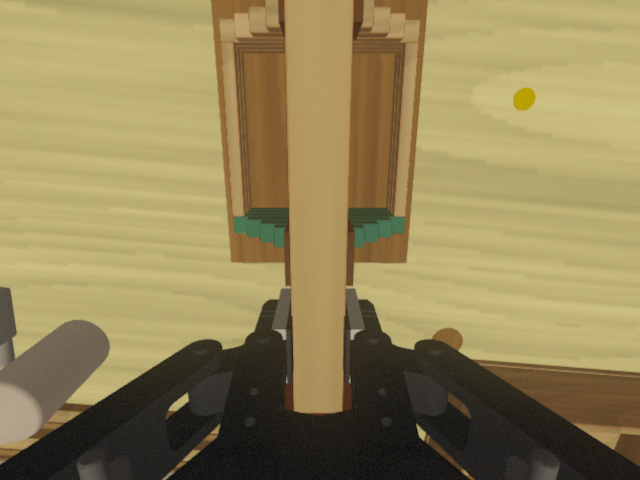

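View pics/s_t.png

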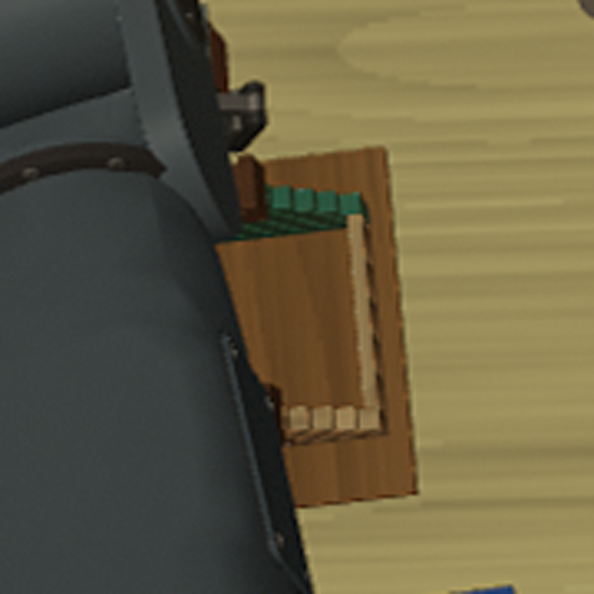

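View pics/s_s.png

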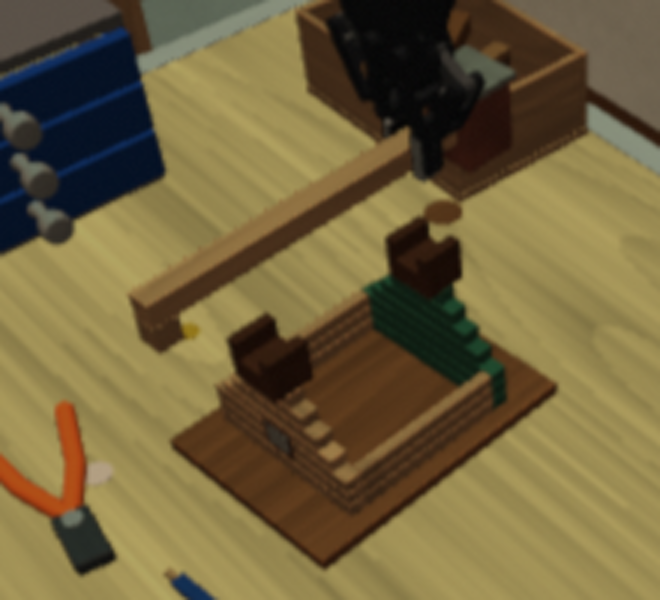

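{"method": "send_rows", "body": {
  "motion": [
    {"tx":0.02,"ty":0,"tz":0.1,"wx":0,"wy":0,"wz":0,"grip":12},
    {"tx":0.02,"ty":0,"tz":0.2,"wx":0,"wy":0,"wz":0,"grip":12},
    {"tx":0,"ty":0,"tz":0.25,"wx":0,"wy":0,"wz":0,"grip":12},
    {"tx":0,"ty":0,"tz":0.25,"wx":0,"wy":0,"wz":0,"grip":12},
    {"tx":0,"ty":0,"tz":0.15,"wx":0,"wy":0,"wz":0,"grip":12},
    {"tx":0,"ty":0,"tz":0.1,"wx":0,"wy":0,"wz":0,"grip":12},
    {"tx":0,"ty":0,"tz":0,"wx":0,"wy":0,"wz":0,"grip":12},
    {"tx":0,"ty":0,"tz":0,"wx":0,"wy":0,"wz":0,"grip":12},
    {"tx":0,"ty":0,"tz":0,"wx":0,"wy":0,"wz":0,"grip":12}
  ]
}}

```text
t: 21.95
eef_pos: [0.6233, 0.2421, 0.135]
tcp_rot: [[-0.091, 0.996, 0.001], [0.996, 0.091, 0.0], [0.0, 0.001, -1.0]]
force: [-0.6, -0.4, -2.8]
grip_width: 0.0191
```

```bash
python3 -c "
from h import *
to([.6232,.2417,.1337],95.2)
np.save('w10.npy',camera_params('wrist'),allow_pickle=True)
im=grab_frame('wrist');cv2.imwrite('pics/t_w.png',im)
im=grab_frame('side');cv2.imwrite('pics/t_side.png',im);cv2.imwrite('pics/t_s.png',cv2.resize(im[100:230,150:310],None,fx=5,fy=4.6,interpolation=cv2.INTER_CUBIC))
"
```

```text
t 21.95 tcp [0.6233 0.2421 0.135 ] yaw 95.23 z [ 6.e-04  2.e-04 -1.e+00] F [-0.6 -0.4 -2.8] g 19.1
need t [-0.01 -0.    0.04] rows>= 1.0 wz 0.0
```

View pics/t_s.png

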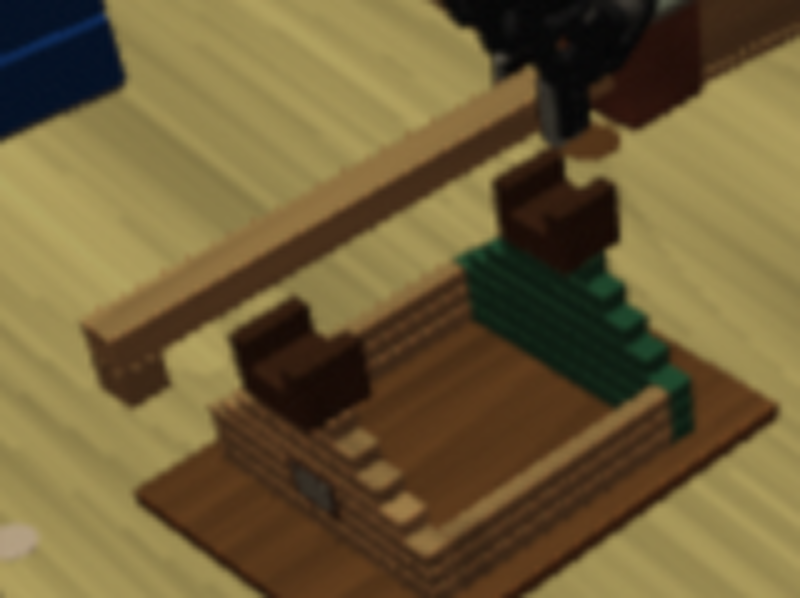

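View pics/t_w.png

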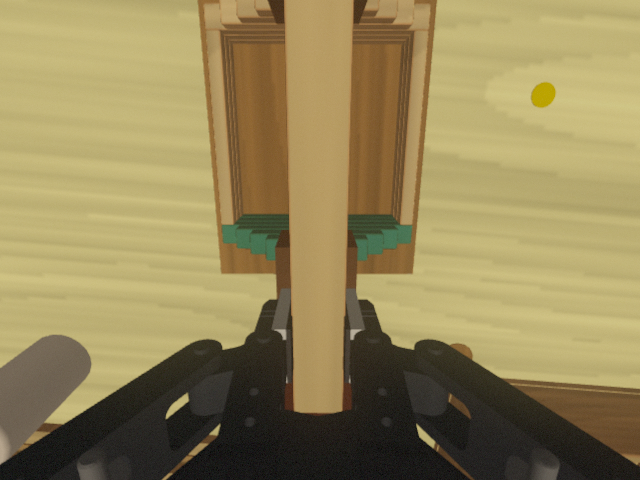

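```bash
python3 -c "
import cv2
im=cv2.imread('pics/t_side.png')
f=lambda n,x0,y0,x1,y1,k:cv2.imwrite('pics/'+n,cv2.resize(im[y0:y1,x0:x1],None,fx=k,fy=k,interpolation=cv2.INTER_CUBIC))
f('u1.png',160,155,230,205,10);f('u2.png',240,100,300,165,9)"
```

```text
(no output)
```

View pics/u1.png

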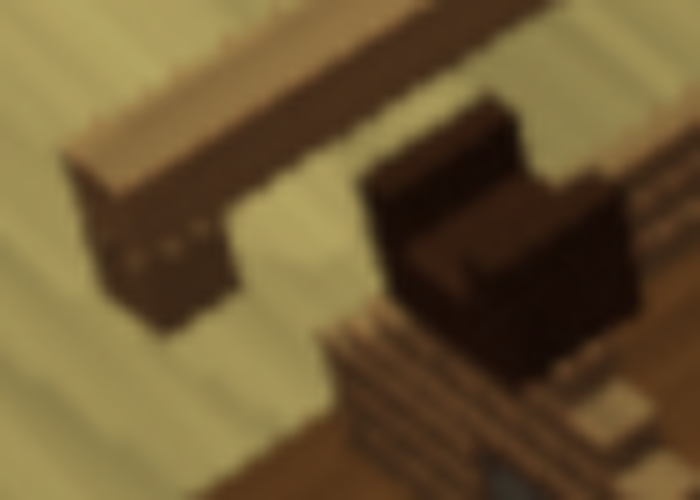

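View pics/u2.png

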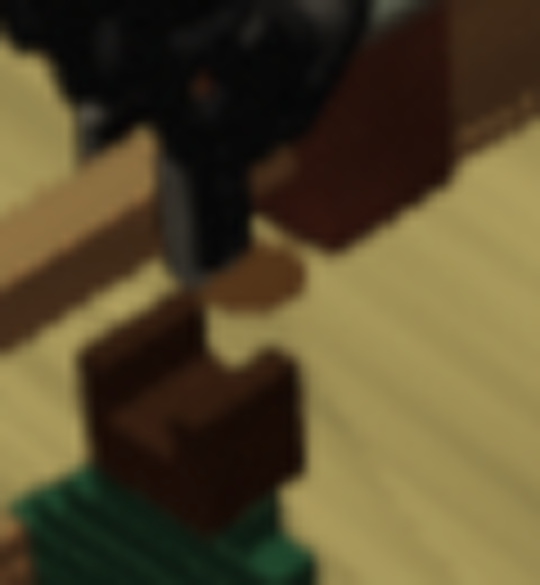

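```bash
python3 -c "
from h import *
S=camera_params('side')
a=lambda L:[(x/10+160,y/10+155) for x,y in L]
b=lambda L:[(x/9+240,y/9+100) for x,y in L]
bare=[(-.093,.022,.139),(-.057,.022,.139),(-.093,-.022,.103),(-.057,-.022,.139),(-.057,-.022,.103)]
ub=a([(360,180),(490,95),(510,383),(615,180),(640,305)])
gr=[(.057,.022,.139),(.093,.022,.139),(.057,-.022,.103),(.093,-.022,.139),(.093,-.022,.103)]
ug=b([(80,358),(185,293),(208,533),(295,355),(303,470)])
p1=fit([(S,bare,ub)],[.549,.235,.09]);p2=fit([(S,gr,ug)],[.549,.235,.09]);fit([(S,bare+gr,ub+ug)],[.549,.235,.09])
M=np.array([(-.16,.01,.01),(-.16,-.01,.01),(.108,-.022,-.03),(.152,-.022,-.03)]);u=a([(62,152),(115,193)])+b([(333,252),(453,185)])
def f(q):
  P=W(q[:3],M);P[:,2]+=q[3]-q[4]*M[:,0]
  return (proj(S,P)-u).ravel()
r=least_squares(f,[.549,.235,.09,.189,0]);print(r.x,'yaw',np.degrees(r.x[2]),'pitchdeg',np.degrees(r.x[4]),r.fun.round(1))
g=lambda q:f(np.r_[q,0]);r=least_squares(g,[.549,.235,.09,.189]);print(r.x,np.degrees(r.x[2]),r.fun.round(1))
h=lambda q:f([q[0],q[1],q[2],.190,0]);r=least_squares(h,[.549,.235,.09]);print(r.x,np.degrees(r.x[2]),r.fun.round(1))
"
```

```text
pose [0.5497 0.2351 0.0793] deg 4.54 res [[-0.8, -0.9], [-0.4, -0.8], [0.3, 1.1], [0.5, 0.4], [0.4, 0.2]]
pose [0.5495 0.2334 0.0958] deg 5.49 res [[-0.6, -0.7], [-0.8, -0.9], [0.0, 0.8], [0.6, 0.5], [0.7, 0.1]]
pose [0.5496 0.2349 0.0788] deg 4.51 res [[-0.8, -0.9], [-0.4, -0.8], [0.3, 1.1], [0.5, 0.4], [0.4, 0.2], [-0.6, -0.9], [-0.5, -1.0], [-0.2, 0.8], [0.6, 0.6], [0.7, 0.2]]
[ 0.55531185  0.24742197  0.06276618  0.17902842 -0.03022684] yaw 3.5962372324161405 pitchdeg -1.7318705482676577 [-0.3 -0.4  0.4  0.3 -0.3  0.9  0.3 -0.8]
[0.54763818 0.23366959 0.09691368 0.19185692] 5.552744615118697 [-0.6 -0.4  0.6  0.3 -0.2  0.9  0.1 -0.7]
[0.54867707 0.23555506 0.09533672] 5.462391881298837 [-0.5 -0.5  0.7  0.2 -0.3  1.   0.  -0.5]
```

```bash
python3 -c "
from h import *
import bench
st=get_state();print(np.abs(st['joint_vel']).max(),st['force'],st['torque'],st['grip_width'])
print(bench.sign_off())"
```

```text
0.002125993262995051 [ 0.91184774 -0.18751682 -2.18119378] [-0.01796676  0.03651287 -0.01133588] 0.019048464247840003
the job is handed in; nothing more can be done
None
```

The job is handed in at about 22 s. The small dark saddle stands upright and released on the bare gable. The gripper is holding the beam still over both saddles, with the chimney beyond the green gable.

**Final checks**
- **Saddle:** the wrist close-up after release showed it centred on the gable top to about 1 mm. The last side picture still shows it upright, with its slot in line with the ridge.
- **Beam position:** the last side-view fit puts its middle about 1 mm from the house centre, and its centreline 190–192 mm above the bench. That leaves about 41–43 mm clear above the saddles.
- **Beam angle:** the measured tool heading matches the house heading measured by the wrist camera (5.2°). The side fits of the beam (5.5°) and the saddles (4.5°) differ by about 1°.
- **Level and still:** the lath looks the same in the wrist view as when it was first gripped. The wrist torque is about 0.04 N m, and the joints are still.

**What disagreed**
- **Fingertip height:** the fingertips really sat about 38–40 mm above the reported TCP, so the first saddle grasp closed on air above it. Nothing was touched. I corrected for this from the pictures on every later move.
- **Camera differences:** the wrist and top/side cameras differed by 3–5 mm at the house and the beam. I worked from the wrist view. The final side fit agreed with it to about 1 mm.
- **Tilt fit:** when the last side-view fit was allowed to tilt the beam, it gave -1.7°. Four points in one view can't settle that, so I relied on the wrist view and the torque for level.

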